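# Clean, load and lock the ring arbor fixture for measuring

## Task

Get the arbor fixture ready for measuring: with the scraper block, not with the fingers, sweep every loose chip off the plate into the tray in front of it. Then slide all the small steel rings fully down over the two shafts, at least one and at most two on each, and after that press both locking levers down until their detents hold them. Finish with the scraper block standing upright on the table clear of the plate and the tray, and leave everything else where it is.

Things in the scene. Friction and masses are not known exactly. Their poses are not given: they have to be found in the camera images.
- fixture: Fixed aluminium plate 230 x 350 x 25 mm. Origin on the table, z up; x points away from the tray, y to the left shaft. Spans x -100 to +130, y -175 to +175 mm. The chips lie on the apron down its middle: 132 mm wide between 5 mm high ribs (inner faces y = +-66 mm), from the plate's open front edge (x = -100 mm) to a 5 mm high end rib (x = +94 mm).
- tray_in (a point): Middle of the inner floor (4 mm above the table) of the white chip tray fixed against the plate's front edge; its axes are parallel to the fixture's. Inside it reaches from -43 to +45 mm in x (the plate's front edge, 21 mm above the floor) and +-98 mm in y; walls 24 mm high.
- seat_left (a point): Centre of the left (+y) shaft's foot, on the plate's top face (x = -55 mm, y = +130 mm in the fixture's frame); axes parallel to the fixture's. The fixed steel shaft is upright, 36 mm in diameter and 68 mm tall, its top 10 mm tapering to 24 mm. It holds up to two rings, one upon the other.
- lever_left (a joint): Sprung locking lever behind the left (+y) shaft, hinged across y at (12, 130, 70) mm in the fixture's frame, free end to +x. 0 = up (tilted 0.55 rad), 0.55 rad = level, fully down on its stop. Resists with about 10 N at the pad at first, then less; springs back if let go before about 0.35 rad; beyond that a detent snaps it down to 0.55 and holds it (a few N to lift).
- pad_left (a point): Centre of the top face of the black thumb pad (38 x 36 mm) on the free end of the left (+y) lever, 95 mm from the hinge; moves with the lever: about 126 mm above the table when up, 78 mm when down. Press it downwards.
- seat_right (a point): Centre of the right (-y) shaft's foot, on the plate's top face (x = -55 mm, y = -130 mm in the fixture's frame); axes parallel to the fixture's. The fixed steel shaft is upright, 36 mm in diameter and 68 mm tall, its top 10 mm tapering to 24 mm. It holds up to two rings, one upon the other.
- lever_right (a joint): Sprung locking lever behind the right (-y) shaft, hinged across y at (12, -130, 70) mm in the fixture's frame, free end to +x. 0 = up (tilted 0.55 rad), 0.55 rad = level, fully down on its stop. Resists with about 10 N at the pad at first, then less; springs back if let go before about 0.35 rad; beyond that a detent snaps it down to 0.55 and holds it (a few N to lift).
- pad_right (a point): Centre of the top face of the black thumb pad (38 x 36 mm) on the free end of the right (-y) lever, 95 mm from the hinge; moves with the lever: about 126 mm above the table when up, 78 mm when down. Press it downwards.
- ring1: Loose steel ring with a bronze-lined bore (one of three or four alike): 64 mm outside, 40 mm bore, 30 mm high, about 0.4 kg. Origin at its very middle (15 mm above what it stands on), z along its axis. Bore is 2 mm a side wider than the shafts. None if absent.
- ring2: Loose steel ring with a bronze-lined bore (one of three or four alike): 64 mm outside, 40 mm bore, 30 mm high, about 0.4 kg. Origin at its very middle (15 mm above what it stands on), z along its axis. Bore is 2 mm a side wider than the shafts. None if absent.
- ring3: Loose steel ring with a bronze-lined bore (one of three or four alike): 64 mm outside, 40 mm bore, 30 mm high, about 0.4 kg. Origin at its very middle (15 mm above what it stands on), z along its axis. Bore is 2 mm a side wider than the shafts. None if absent.
- ring4: Loose steel ring with a bronze-lined bore (one of three or four alike): 64 mm outside, 40 mm bore, 30 mm high, about 0.4 kg. Origin at its very middle (15 mm above what it stands on), z along its axis. Bore is 2 mm a side wider than the shafts. None if absent.
- scraper: Scraper block, standing on the table: black rubber-faced foot 40 (x) x 90 (y) x 25 mm high, and above it an upright wooden grip 22 (x) x 64 (y) mm that ends 77 mm above the underside; 0.25 kg. Origin at the centre of its underside; its long edge is along its y axis, so it sweeps along its x axis, either way.
- chip1: Loose bronze chip (two to four of them), a flat piece 28 x 16 x 6 mm, 20 g, lying on the fixture's apron at the start. Origin at the centre of its underside. None if absent.
- chip2: Loose bronze chip (two to four of them), a flat piece 28 x 16 x 6 mm, 20 g, lying on the fixture's apron at the start. Origin at the centre of its underside. None if absent.
- chip3: Loose bronze chip (two to four of them), a flat piece 28 x 16 x 6 mm, 20 g, lying on the fixture's apron at the start. Origin at the centre of its underside. None if absent.
- chip4: Loose bronze chip (two to four of them), a flat piece 28 x 16 x 6 mm, 20 g, lying on the fixture's apron at the start. Origin at the centre of its underside. None if absent.
- pendant: Bystander: grey hand control box 80 x 150 x 40 mm, at the front left. Origin at the centre of its underside. Leave it alone.
- vblock: Bystander: dark steel V-block 60 x 50 x 45 mm, at the far right side. Origin at the centre of its underside. Leave it alone.
- cleaner: Bystander: white bottle, 64 mm wide, 170 mm high, at the left side, towards the robot. Origin at the centre of its underside. Leave it alone.
Mind the look-alikes: they are no part of the job. What is shaped like the ring4 but orange is not meant.

How it is judged:
On the way, in this order (a step that is already met when the one before it is completed fails the run):
1. every chip lies in the tray (x of chip1 in the frame of tray_in between -0.05 and 0.048 m and y of chip1 in the frame of tray_in between -0.1 and 0.1 m and z of each of chip1, chip2, chip3, chip4 in the frame of tray_in below 0.019 m and x of chip2 in the frame of tray_in between -0.05 and 0.048 m and y of chip2 in the frame of tray_in between -0.1 and 0.1 m and x of chip3 in the frame of tray_in between -0.05 and 0.048 m and y of chip3 in the frame of tray_in between -0.1 and 0.1 m and x of chip4 in the frame of tray_in between -0.05 and 0.048 m and y of chip4 in the frame of tray_in between -0.1 and 0.1 m), for 0.2 s.
2. every ring is fully down on a shaft, at least one on each shaft (((horizontal distance between ring1 and seat_left below 0.006 m and z of ring1 in the frame of seat_left between 0.01 and 0.05 m and (z of ring1 in the frame of seat_left below 0.02 m or z of ring1 in the frame of seat_left above 0.04 m) and (angle between ring1's own z axis and vertical below 0.1 rad or angle between ring1's own z axis and vertical above 3.04 rad)) or (horizontal distance between ring1 and seat_right below 0.006 m and z of ring1 in the frame of seat_right between 0.01 and 0.05 m and (z of ring1 in the frame of seat_right below 0.02 m or z of ring1 in the frame of seat_right above 0.04 m) and (angle between ring1's own z axis and vertical below 0.1 rad or angle between ring1's own z axis and vertical above 3.04 rad))) and ((horizontal distance between ring2 and seat_left below 0.006 m and z of ring2 in the frame of seat_left between 0.01 and 0.05 m and (z of ring2 in the frame of seat_left below 0.02 m or z of ring2 in the frame of seat_left above 0.04 m) and (angle between ring2's own z axis and vertical below 0.1 rad or angle between ring2's own z axis and vertical above 3.04 rad)) or (horizontal distance between ring2 and seat_right below 0.006 m and z of ring2 in the frame of seat_right between 0.01 and 0.05 m and (z of ring2 in the frame of seat_right below 0.02 m or z of ring2 in the frame of seat_right above 0.04 m) and (angle between ring2's own z axis and vertical below 0.1 rad or angle between ring2's own z axis and vertical above 3.04 rad))) and ((horizontal distance between ring3 and seat_left below 0.006 m and z of ring3 in the frame of seat_left between 0.01 and 0.05 m and (z of ring3 in the frame of seat_left below 0.02 m or z of ring3 in the frame of seat_left above 0.04 m) and (angle between ring3's own z axis and vertical below 0.1 rad or angle between ring3's own z axis and vertical above 3.04 rad)) or (horizontal distance between ring3 and seat_right below 0.006 m and z of ring3 in the frame of seat_right between 0.01 and 0.05 m and (z of ring3 in the frame of seat_right below 0.02 m or z of ring3 in the frame of seat_right above 0.04 m) and (angle between ring3's own z axis and vertical below 0.1 rad or angle between ring3's own z axis and vertical above 3.04 rad))) and ((horizontal distance between ring4 and seat_left below 0.006 m and z of ring4 in the frame of seat_left between 0.01 and 0.05 m and (z of ring4 in the frame of seat_left below 0.02 m or z of ring4 in the frame of seat_left above 0.04 m) and (angle between ring4's own z axis and vertical below 0.1 rad or angle between ring4's own z axis and vertical above 3.04 rad)) or (horizontal distance between ring4 and seat_right below 0.006 m and z of ring4 in the frame of seat_right between 0.01 and 0.05 m and (z of ring4 in the frame of seat_right below 0.02 m or z of ring4 in the frame of seat_right above 0.04 m) and (angle between ring4's own z axis and vertical below 0.1 rad or angle between ring4's own z axis and vertical above 3.04 rad))) and ((horizontal distance between ring1 and seat_left below 0.006 m and z of ring1 in the frame of seat_left between 0.01 and 0.05 m and (z of ring1 in the frame of seat_left below 0.02 m or z of ring1 in the frame of seat_left above 0.04 m) and (angle between ring1's own z axis and vertical below 0.1 rad or angle between ring1's own z axis and vertical above 3.04 rad)) or (horizontal distance between ring2 and seat_left below 0.006 m and z of ring2 in the frame of seat_left between 0.01 and 0.05 m and (z of ring2 in the frame of seat_left below 0.02 m or z of ring2 in the frame of seat_left above 0.04 m) and (angle between ring2's own z axis and vertical below 0.1 rad or angle between ring2's own z axis and vertical above 3.04 rad)) or (horizontal distance between ring3 and seat_left below 0.006 m and z of ring3 in the frame of seat_left between 0.01 and 0.05 m and (z of ring3 in the frame of seat_left below 0.02 m or z of ring3 in the frame of seat_left above 0.04 m) and (angle between ring3's own z axis and vertical below 0.1 rad or angle between ring3's own z axis and vertical above 3.04 rad)) or (horizontal distance between ring4 and seat_left below 0.006 m and z of ring4 in the frame of seat_left between 0.01 and 0.05 m and (z of ring4 in the frame of seat_left below 0.02 m or z of ring4 in the frame of seat_left above 0.04 m) and (angle between ring4's own z axis and vertical below 0.1 rad or angle between ring4's own z axis and vertical above 3.04 rad))) and ((horizontal distance between ring1 and seat_right below 0.006 m and z of ring1 in the frame of seat_right between 0.01 and 0.05 m and (z of ring1 in the frame of seat_right below 0.02 m or z of ring1 in the frame of seat_right above 0.04 m) and (angle between ring1's own z axis and vertical below 0.1 rad or angle between ring1's own z axis and vertical above 3.04 rad)) or (horizontal distance between ring2 and seat_right below 0.006 m and z of ring2 in the frame of seat_right between 0.01 and 0.05 m and (z of ring2 in the frame of seat_right below 0.02 m or z of ring2 in the frame of seat_right above 0.04 m) and (angle between ring2's own z axis and vertical below 0.1 rad or angle between ring2's own z axis and vertical above 3.04 rad)) or (horizontal distance between ring3 and seat_right below 0.006 m and z of ring3 in the frame of seat_right between 0.01 and 0.05 m and (z of ring3 in the frame of seat_right below 0.02 m or z of ring3 in the frame of seat_right above 0.04 m) and (angle between ring3's own z axis and vertical below 0.1 rad or angle between ring3's own z axis and vertical above 3.04 rad)) or (horizontal distance between ring4 and seat_right below 0.006 m and z of ring4 in the frame of seat_right between 0.01 and 0.05 m and (z of ring4 in the frame of seat_right below 0.02 m or z of ring4 in the frame of seat_right above 0.04 m) and (angle between ring4's own z axis and vertical below 0.1 rad or angle between ring4's own z axis and vertical above 3.04 rad)))), for 0.2 s.
3. both levers are held down by their detents (value of joint each of lever_left, lever_right above 0.5 rad), for 0.2 s.
At the end, for the whole second after the job is handed in: Chips all in the tray; every ring flat and fully down on a shaft (on the plate or another ring, within 5 mm), at least one ring a shaft; both levers beyond 0.5 rad; scraper upright on the table, its middle over 130 mm from the tray's middle; all at rest (all of step 1 and all of step 2 and all of step 3 and height (world z) of scraper below 0.008 m and angle between scraper's own z axis and vertical below 0.1 rad and horizontal distance between scraper and tray_in above 0.13 m and linear speed of each of ring1, ring2, ring3, ring4, scraper below 0.02 m/s); the robot touches nothing.
It fails at once if a bystander was moved more than 3 cm (distance of any of pendant, vblock, cleaner from where it was at the start of the episode above 0.03 m).
It fails at once if a chip was touched with the fingers (contact force between the fingers and chip1 above 0.5 N or contact force between the fingers and chip2 above 0.5 N or contact force between the fingers and chip3 above 0.5 N or contact force between the fingers and chip4 above 0.5 N).
Of ring1, ring2, ring3, ring4 only 3 to 4 are there at a start; the rules pass over those that are not, and their reading is None.
Of chip1, chip2, chip3, chip4 only 2 to 4 are there at a start; the rules pass over those that are not, and their reading is None.
At some moment in a run one of ring1, ring2, ring3, ring4, scraper may be knocked a few centimetres aside while the robot is not near it.
Once in a run the grip may slacken for a moment while it holds something.
It also fails if it takes over 208 s, if anything falls off the work surface, if the arm or the gripper's body presses on something with over 40 N, if the wrist force passes 120 N, or if a joint passes its speed limit or range.

## Robot

A 6-joint arm with a two-finger parallel gripper is mounted at the origin on the work surface. World frame = base frame: x ahead of the robot, y to its left, z up, the work surface at z = 0. Lengths are in m, angles in rad, forces in N, time in s.
With the tool pointing down it reaches from about 0.4 to 0.825 m from the base axis. Payload 7 kg.
Tool frame: the origin (TCP) lies midway between the tips of the shut fingers; the grasp point (between the pads) lies 19 mm behind it; z points along the fingers, x is the direction in which the jaws open and shut, and the axes are right-handed (so a half turn about z gives the same grasp; the last joint's range is limited). The gripper opens to 88 mm and grips with 3 to 60 N. Pads are 19 mm wide; open, the fingers measure 130 mm over their backs; the gripper's body (78 mm by 193 mm) begins 47 mm behind the grasp point.
Start: joints at [-0.858, 0.359, 0.012, 0, -1.224, -0.288], TCP at [0.278, -0.615, 0.227] pointing down, gripper open.
Joint ranges: [-3.07, 3.07], [-1.43, 2.12], [-1.02, 1.25], [-3.03, 1.67], [-3.05, -0], [-3.03, 3.03]. Speed limits (rad/s): [2.39, 2.39, 3.01, 3.14, 3.14, 3.14].

## Interface

Orientations are given as [roll, pitch, yaw] about the fixed x, y, z axes, in that order (R = Rz(yaw) Ry(pitch) Rx(roll)).
In Python, from station import arm, grab_frame, camera_params gives the robot as it stands.
- The arm moves only by the shell command python3 -m handwheel 'ROWS' [FORCE]. ROWS is JSON, a list that holds one entry, the list of rows, each a list of 5 numbers: the finger opening in m, from 0 to 0.0876, then the shift along the tool's x, y, z in m, then the turn about the tool's z in degrees. A call has 1 to 20 rows; each row is the pose to reach, as a shift and turn from the pose measured when the call began, along the tool's axes at that moment; what a row does not reach only later rows make up. A row lasts 1/12 s, in which the tool goes at most 41.7 mm and 7.16 degrees, less where a joint would pass 70% of its speed; a pose out of reach is approached as far as the arm can. A call with a gripper value outside its range is refused whole. The fingers move at their own pace and stop on an object; FORCE is the grip in N (left out, the last holds). Time passes only in rows, so rows that repeat a pose let the fingers close. It gives the time, the measured TCP pose, the force and the opening at its end, in the units of the state.
- arm.get_state(): the state, without advancing time (a new reading comes with each control period).
- grab_frame(name): name is "scene" or "top"; returns the picture (420x560x3 uint8, blue, green, red); there is no depth.
- camera_params(name): a dict with "intrinsics" (3x3 intrinsics, pixels), "k1" (the pictures are not rectified: a ray, as slopes to the right and down, at radius r is drawn at 1 + k1 r^2 times it, then the intrinsics apply), "R" (3x3) and "t" (3): a world point X has camera coordinates R X + t. Camera axes: x right, y down, z forward; pixel columns grow to the right and rows downward; lengths in m; the calibration is good to about 2 mm. A picture is of the moment at which its call begins. camera_params takes no time and is no camera call.
- arm.job_done(): hands the job in, once; it reports no verdict.
The state is a dict: "t": time; "q": joint angles; "qd": joint speeds; "joint_efforts": joint torques, N m; "eef_pos": TCP position; "ee_rot": TCP orientation; "force": force on the tool from outside, world axes, zero at the start; "moment": the same for the moment, N m; "width": finger opening in m.
Only numpy, scipy, OpenCV 4.12 (cv2) and the standard library are available. Lean on these libraries where they do the work, as an engineer would, in place of code of your own. Each camera call takes 0.05 s, during which the arm holds its last target.

## Working session

There is one attempt and no reset: what is moved stays moved. The work goes in short steps, Python scripts to look and compute and a shell command to move; the robot and the scene stay as the last step left them, time stands still between calls to the robot, and variables do not carry over. Pictures are saved under pics/ and viewed, and the job is handed in when it is done.

```bash
mkdir -p pics; ls; python3 - <<'E'
from station import arm, grab_frame, camera_params
import cv2
for n in ("scene","top"):
    cv2.imwrite(f"pics/{n}0.png",grab_frame(n)); print(n,camera_params(n))
print(arm.get_state())
E
```

```text
pics
scene {'intrinsics': array([[503.4399272 ,   0.        , 273.81016945],
       [  0.        , 503.4399272 , 214.89383311],
       [  0.        ,   0.        ,   1.        ]]), 'k1': -0.04874453976125697, 'R': array([[-0.85788507,  0.5136433 , -0.01427437],
       [ 0.38842429,  0.63005781, -0.67242377],
       [-0.33639229, -0.58240683, -0.74002872]]), 't': array([ 0.3914882 , -0.11777903,  1.64949976])}
top {'intrinsics': array([[406.39454282,   0.        , 282.80139057],
       [  0.        , 406.39454282, 210.62123781],
       [  0.        ,   0.        ,   1.        ]]), 'k1': -0.010916224176574013, 'R': array([[ 5.75370568e-02, -9.98343368e-01, -8.68492756e-05],
       [-9.73587894e-01, -5.60910832e-02, -2.21315168e-01],
       [ 2.20943659e-01,  1.28183788e-02, -9.75202332e-01]]), 't': array([-0.02946529,  0.47978911,  1.3081166 ])}
{'t': 0.1, 'q': array([-8.57900875e-01,  3.59327774e-01,  1.11467078e-02, -2.75208636e-04,
       -1.22408541e+00, -2.88098725e-01]), 'qd': array([ 0.00019906, -0.00154234,  0.00317715,  0.0012915 ,  0.00119662,
       -0.00103901]), 'joint_efforts': array([-3.07505288e-03, -5.84162629e+01,  2.93753797e+01,  7.01547593e+00,
        1.02200807e-02, -3.02482033e-05]), 'eef_pos': array([ 0.27797957, -0.61463185,  0.22571264]), 'ee_rot': array([-3.14142297e+00, -1.48307429e-03,  1.99549922e+00]), 'force': array([-0.42208137,  1.12838201, -0.78306508]), 'moment': array([-0.02214564,  0.02296979,  0.06159786]), 'width': 0.087360651159611}
```

View pics/scene0.png

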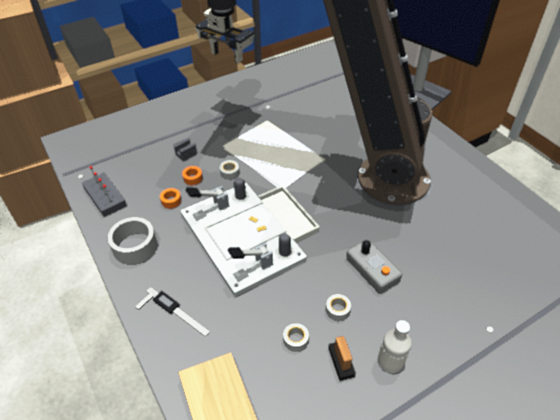

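View pics/top0.png

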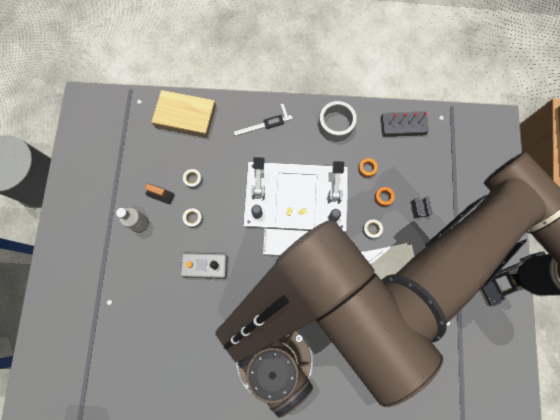

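```bash
cat > h.py <<'E'
import numpy as np, cv2
from station import arm, grab_frame, camera_params
from scipy.spatial.transform import Rotation as Rn
def ray(n,uv):
    c=camera_params(n);K=c["intrinsics"];R=c["R"];t=c["t"]
    D=np.array([c["k1"],0,0,0,0.])
    p=cv2.undistortPoints(np.array([[uv]],float),K,D)[0,0]
    return -R.T@t, R.T@np.array([p[0],p[1],1])
def cast(n,uv,z):
    o,d=ray(n,uv); return o+d*(z-o[2])/d[2]
def proj(n,X):
    c=camera_params(n)
    return cv2.projectPoints(np.array(X,float).reshape(-1,1,3),cv2.Rodrigues(c["R"])[0],c["t"],c["intrinsics"],np.array([c["k1"],0,0,0,0.]))[0][:,0]
def tri(u1,u2):
    o1,d1=ray("scene",u1);o2,d2=ray("top",u2)
    s=np.linalg.lstsq(np.c_[d1,-d2],o2-o1,rcond=None)[0]
    a=o1+s[0]*d1;b=o2+s[1]*d2
    return (a+b)/2,np.linalg.norm(a-b)
def crop(n,img,x0,y0,w,h,k,name):
    cv2.imwrite(f"pics/{name}.png",cv2.resize(img[y0:y0+h,x0:x0+w],None,fx=k,fy=k,interpolation=cv2.INTER_CUBIC))
def delta(goal,yaw=None):
    """goal world TCP -> shift in tool axes (mm) and turn deg"""
    s=arm.get_state();R=Rn.from_euler("xyz",s["ee_rot"])
    d=R.inv().apply(np.array(goal)-s["eef_pos"])*1000
    out=[np.round(d,1)]
    if yaw is not None:
        a=np.degrees(yaw-s["ee_rot"][2]); a=(a+180)%360-180
        # turn about tool z (down) is opposite sign to world yaw
        out.append(("turn",round(-a,1),"q6",round(s["q"][5],2)))
    return out
E
python3 - <<'E'
from h import *
s=cv2.imread("pics/scene0.png");t=cv2.imread("pics/top0.png")
crop("scene",s,160,150,160,140,5,"s_fix"); crop("top",t,235,145,150,115,5,"t_fix"); crop("top",t,110,140,130,145,4,"t_left"); crop("scene",s,270,280,150,100,5,"s_left")
E
```

```text
(no output)
```

View pics/s_fix.png

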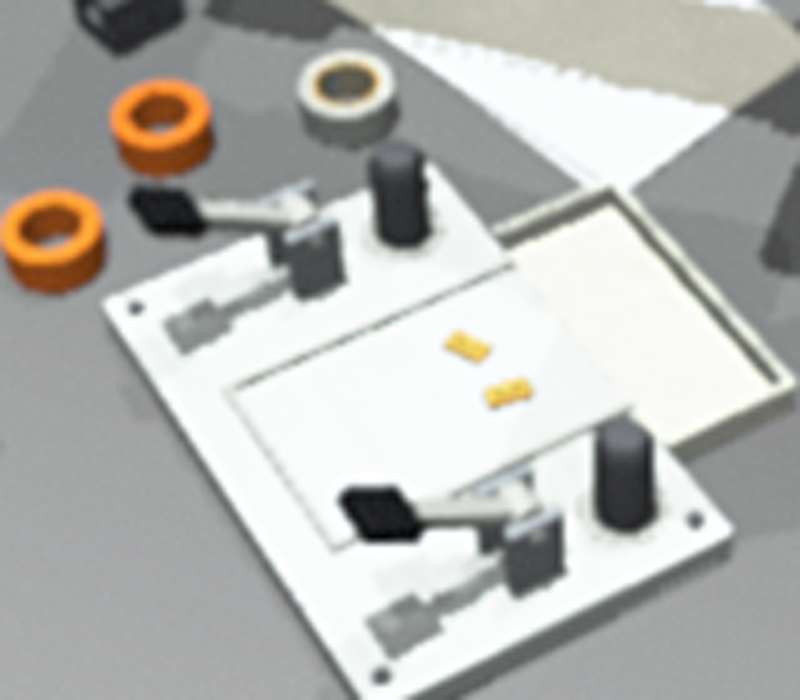

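View pics/t_fix.png

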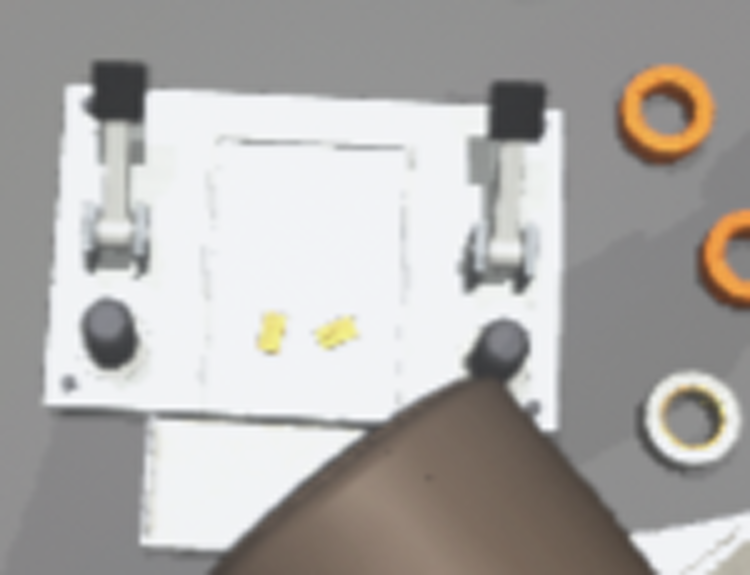

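View pics/t_left.png

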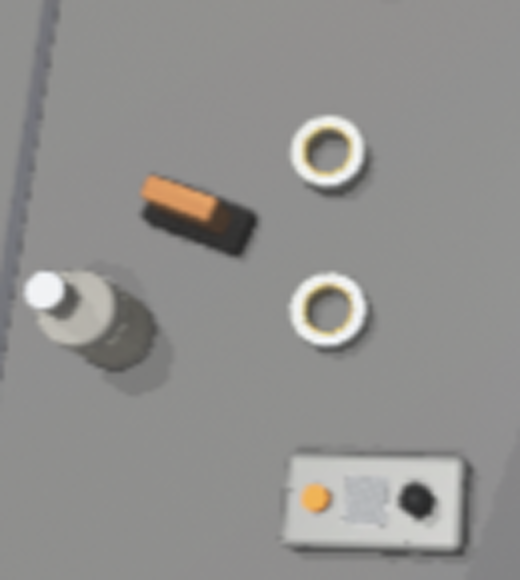

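View pics/s_left.png

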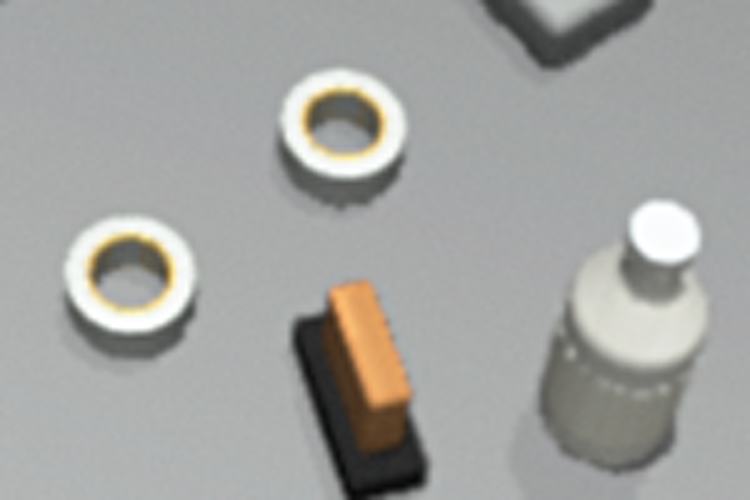

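```bash
python3 - <<'E'
from h import *
from scipy.optimize import least_squares
def px(c,o,k): return [(c[0]+.5)/k-.5+o[0],(c[1]+.5)/k-.5+o[1]]
T=lambda c:px(c,(235,145),5); S=lambda c:px(c,(160,150),5)
cor=[("top",T((66,86)),(130,175,25)),("top",T((563,110)),(130,-175,25)),("top",T((43,403)),(-100,175,25)),
("top",T((109,316)),(-55,130,93)),("top",T((505,337)),(-55,-130,93)),
("scene",S((103,303)),(130,-175,25)),("scene",S((735,532)),(-100,175,25)),("scene",S((400,152)),(-55,-130,93)),("scene",S((625,430)),(-55,130,93))]
def W(p,f):
    c,s=np.cos(p[2]),np.sin(p[2]); f=np.array(f)/1000
    return np.array([p[0]+c*f[0]-s*f[1],p[1]+s*f[0]+c*f[1],f[2]])
r=least_squares(lambda p:np.concatenate([proj(n,W(p,f))[0]-u for n,u,f in cor]),[0.6,0,0],loss="soft_l1")
print(r.x,np.degrees(r.x[2]));print(r.fun.reshape(-1,2).round(2))
# scraper
L=lambda c:px(c,(110,140),4); M=lambda c:px(c,(270,280),5)
tc=[L(c) for c in((147,176),(217,196),(212,220),(141,197))]; sc=[M(c) for c in((328,290),(368,282),(411,398),(373,410))]
for n,cc in(("top",tc),("scene",sc)):
    P=np.array([cast(n,c,.077)[:2] for c in cc]); print(n,P.round(4).tolist(),P.mean(0).round(4))
# rings
for n,box in (("top",[(192,178),(192,217),(374,229)]),("scene",[(338,306),(296,336),(230,168)])):
    img=cv2.imread(f"pics/{n}0.png")
    for (u,v) in box:
        h=20; cr=img[v-h:v+h,u-h:u+h]; m=(cr.min(2)>185).astype(np.uint8)
        m8=cv2.morphologyEx(m,cv2.MORPH_CLOSE,np.ones((3,3)))
        cs,_=cv2.findContours(m8,cv2.RETR_EXTERNAL,cv2.CHAIN_APPROX_NONE); c=max(cs,key=cv2.contourArea)
        e=cv2.fitEllipse(cv2.convexHull(c)); uv=(e[0][0]+u-h,e[0][1]+v-h)
        print(n,np.round(uv,1),np.round(e[1],1),cast(n,uv,.03).round(4))
E
```

```text
[ 0.52860837 -0.04357891  0.00469434] 0.26896584577945154
[[-0.05 -0.47]
 [-0.02 -0.27]
 [-0.32  0.27]
 [-0.71  0.94]
 [-0.05  0.86]
 [-0.14 -0.47]
 [-0.19 -0.42]
 [-0.81 -0.02]
 [-0.28  0.47]]
top [[0.5417, 0.4591], [0.5277, 0.3984], [0.5069, 0.4], [0.5232, 0.4617]] [0.5249 0.4298]
scene [[0.5275, 0.4023], [0.509, 0.4088], [0.5271, 0.467], [0.5454, 0.4627]] [0.5273 0.4352]
top [191.2 177.1] [16.6 18.1] [0.5872 0.3233 0.03  ]
top [191.3 216.7] [17.1 18.7] [0.4469 0.3079 0.03  ]
top [373.2 228.1] [17.3 18.7] [ 0.4432 -0.3099  0.03  ]
scene [338.3 304.1] [21.2 25. ] [0.4468 0.309  0.03  ]
scene [295.6 334. ] [23.1 26. ] [0.5872 0.3243 0.03  ]
scene [228.8 166.1] [12.8 18.7] [ 0.4435 -0.3097  0.03  ]
```

```bash
python3 - <<'E'
from h import *
print("bottle cap",tri((402.6,326),(121,212)))
for n,b in(("top",(140,180,175,200)),("scene",(330,330,360,370))):
    img=cv2.imread(f"pics/{n}0.png"); hsv=cv2.cvtColor(img,cv2.COLOR_BGR2HSV)
    x0,y0,x1,y1=b
    c=hsv[y0:y1,x0:x1]; m=((c[...,0]<22)&(c[...,1]>110)&(c[...,2]>165)).astype(np.uint8)
    r=cv2.minAreaRect(cv2.findNonZero(m)); P=cv2.boxPoints(r)+[x0,y0]
    W=np.array([cast(n,p,.077)[:2] for p in P]); print(n,m.sum(),W.round(4).tolist(),W.mean(0).round(4))
    for i in range(4):
        d=W[(i+1)%4]-W[i]; print(round(np.hypot(*d),4),np.degrees(np.arctan2(d[1],d[0])).round(1))
p=(0.5286,-0.0436,0.0047)
img=cv2.imread("pics/top0.png");hsv=cv2.cvtColor(img,cv2.COLOR_BGR2HSV)
m=((hsv[...,0]>15)&(hsv[...,0]<35)&(hsv[...,1]>100)).astype(np.uint8); m[:200]=0;m[225:]=0;m[:,:275]=0;m[:,320:]=0
n,_,st,ce=cv2.connectedComponentsWithStats(m)
for s,c in zip(st[1:],ce[1:]): print("chip",s,c,(cast("top",c,.031)-[.5286,-.0436,0]).round(4))
print(delta((0.6,-0.1,0.25),np.radians(164)))
E
```

```text
bottle cap (array([0.42110956, 0.49262928, 0.16792249]), np.float64(0.002468285231359263))
top 101 [[0.5245, 0.4613], [0.5434, 0.457], [0.5255, 0.4001], [0.5067, 0.4045]] [0.525  0.4307]
0.0194 -12.7
0.0597 -107.5
0.0193 166.8
0.0595 72.6
scene 210 [[0.5277, 0.4025], [0.5075, 0.406], [0.5263, 0.466], [0.5459, 0.4624]] [0.5268 0.4342]
0.0206 170.2
0.0629 72.6
0.0199 -10.5
0.0626 -106.8
chip [287 208   4   7  17] [288.70588235 211.11764706] [-0.0433  0.0219  0.031 ]
chip [299 209   6   5  17] [301.76470588 211.17647059] [-0.041  -0.0225  0.031 ]
[array([336.3, 505.5, -23.9]), ('turn', np.float64(-49.7), 'q6', np.float64(-0.29))]
```

```bash
python3 - <<'E'
from h import *
s=cv2.imread("pics/scene0.png")
crop("scene",s,180,0,110,110,6,"s_grip")
s=arm.get_state();R=Rn.from_euler("xyz",s["ee_rot"]);print(proj("scene",[s["eef_pos"],s["eef_pos"]+R.apply([.065,0,0]),s["eef_pos"]+R.apply([-.065,0,0]),s["eef_pos"]+R.apply([0.0967,0,-.066]),s["eef_pos"]+R.apply([0,.0967,-.066])]))
E
```

```text
[[226.24821096  57.55782195]
 [241.05823554  62.94718554]
 [211.88702134  52.34496772]
 [247.42178352  48.02960324]
 [206.27105736  52.50690017]]
```

View pics/s_grip.png

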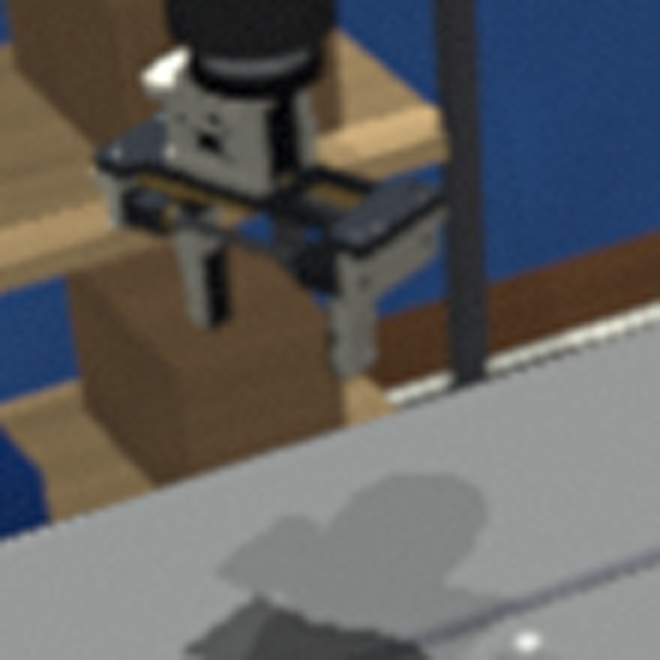

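```bash
python3 -m handwheel '[[[0.087,80,120,-10,-20],[0.087,160,240,-20,-40],[0.087,240,360,-24,-55],[0.087,336,505,-24,-70],[0.087,336,505,-24,-70],[0.087,336,505,-24,-70],[0.087,336,505,-24,-70],[0.087,336,505,-24,-70],[0.087,336,505,-24,-70],[0.087,336,505,-24,-70],[0.087,336,505,-24,-70],[0.087,336,505,-24,-70],[0.087,336,505,-24,-70],[0.087,336,505,-24,-70],[0.087,336,505,-24,-70],[0.087,336,505,-24,-70],[0.087,336,505,-24,-70],[0.087,336,505,-24,-70]]]'
python3 - <<'E'
from h import *
cv2.imwrite("pics/t1.png",grab_frame("top"));cv2.imwrite("pics/s1.png",grab_frame("scene"))
print(arm.get_state()["q"].round(2),delta((0.526,0.4325,0.20),np.radians(-107)))
E
```

```text
t: 1.6
eef_pos: [0.676, 0.0222, 0.2596]
ee_rot: [3.14, -0.001, -3.066]
force: [2.3, -0.1, 0.9]
width: 0.0869
[ 0.32  0.35  0.07 -0.   -1.29 -0.24] [array([118.5, 418.1,  58.9]), ('turn', np.float64(-68.4), 'q6', np.float64(-0.24))]
```

View pics/t1.png

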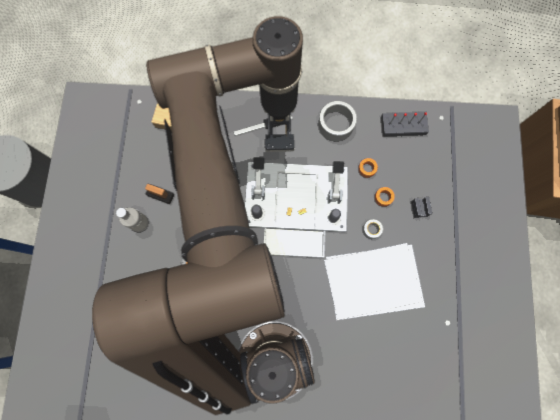

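View pics/s1.png

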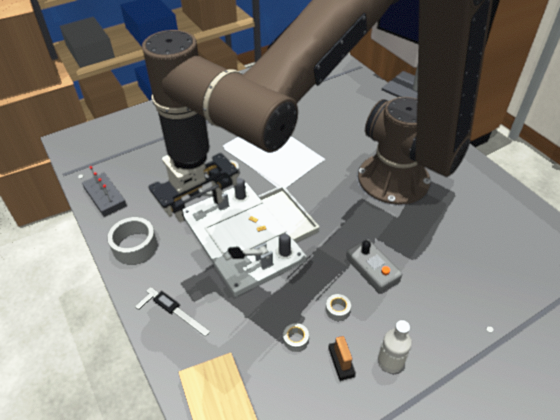

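```bash
python3 - <<'E'
from h import *
s=arm.get_state();print(s["t"],s["eef_pos"],np.degrees(s["ee_rot"][2]),s["qd"].round(3))
E
python3 -m handwheel '[[[0.087,0,0,0,0]]]'
python3 -m handwheel '[[[0.087,0,0,-20,0],[0.087,0,0,-20,0],[0.087,0,0,-20,0]]]'
```

```text
1.7 [0.6775971  0.02511608 0.25804717] -175.42974974240036 [-0.053 -0.04  -0.064  0.001 -0.004  0.045]
t: 1.78
eef_pos: [0.6778, 0.0265, 0.2571]
ee_rot: [3.14, -0.003, -3.06]
force: [0.5, -0.9, 0.6]
width: 0.0867
t: 2.03
eef_pos: [0.6771, 0.0242, 0.3839]
ee_rot: [3.141, -0.006, -3.06]
force: [2.0, 0.1, 0.8]
width: 0.0869
```

```bash
python3 - <<'E'
from h import *
s=arm.get_state();print(s["t"],s["eef_pos"],np.degrees(s["ee_rot"]));print(delta((0.526,0.4325,0.25),np.radians(-107)))
E
```

```text
2.0333 [0.67709246 0.02417063 0.38385541] [ 179.97371095   -0.32491261 -175.34990502]
[array([116.7, 419.2, 134.7]), ('turn', np.float64(-68.3), 'q6', np.float64(-0.24))]
```

The shifts are in metres, not mm (my first rows were clipped by the per-row limit; nothing was touched). Continuing in metres.

```bash
python3 -m handwheel '[[[0.087,0.010,0.038,0.012,-6],[0.087,0.019,0.070,0.022,-11],[0.087,0.029,0.105,0.034,-17],[0.087,0.038,0.140,0.045,-23],[0.087,0.048,0.175,0.056,-28],[0.087,0.058,0.210,0.067,-34],[0.087,0.067,0.245,0.078,-40],[0.087,0.077,0.280,0.090,-46],[0.087,0.087,0.315,0.101,-51],[0.087,0.096,0.350,0.112,-57],[0.087,0.107,0.385,0.124,-63],[0.087,0.117,0.419,0.135,-68],[0.087,0.117,0.419,0.135,-68],[0.087,0.117,0.419,0.135,-68],[0.087,0.117,0.419,0.135,-68]]]'
python3 - <<'E'
from h import *
img=grab_frame("scene");crop("scene",img,270,230,160,160,4,"s2")
print(arm.get_state()["q"].round(2),delta((0.526,0.4325,0.038),np.radians(-107)))
E
```

```text
t: 3.28
eef_pos: [0.5258, 0.4316, 0.2496]
ee_rot: [3.136, -0.002, -1.874]
force: [-0.3, -0.0, 1.0]
width: 0.0868
[ 0.97  0.36  0.07 -0.   -1.28  0.3 ] [array([ -1.4,  -0.5, 212.1]), ('turn', np.float64(-0.4), 'q6', np.float64(0.3))]
```

View pics/s2.png

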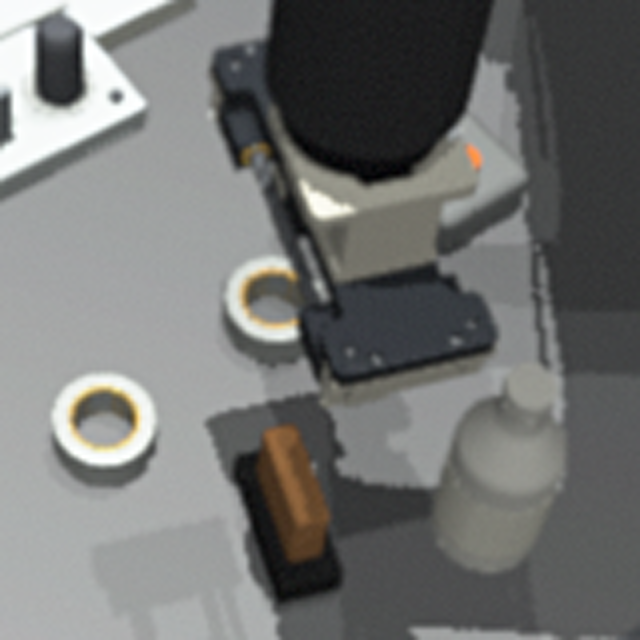

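```bash
python3 -m handwheel '[[[0.087,-0.001,0,0.035,0],[0.087,-0.001,0,0.070,0],[0.087,-0.001,0,0.105,0],[0.087,-0.001,0,0.140,0],[0.087,-0.001,0,0.165,0],[0.087,-0.001,0,0.185,0],[0.087,-0.001,0,0.200,0],[0.087,-0.001,0,0.208,0],[0.087,-0.001,0,0.212,0],[0.087,-0.001,0,0.212,0],[0.087,-0.001,0,0.212,0]]]' && python3 -m handwheel '[[[0.06,0,0,0,0],[0.05,0,0,0,0],[0.05,0,0,0,0],[0.05,0,0,0,0],[0.05,0,0,0,0],[0.05,0,0,0,0],[0.05,0,0,0,0],[0.05,0,0,0,0]]]' 40
```

```text
t: 4.25
eef_pos: [0.5262, 0.4323, 0.0394]
ee_rot: [3.137, -0.0, -1.876]
force: [-0.1, 0.5, 0.8]
width: 0.0872
t: 4.92
eef_pos: [0.5267, 0.4331, 0.0401]
ee_rot: [3.138, 0.001, -1.875]
force: [-0.1, 1.7, 5.9]
width: 0.0641
```

```bash
python3 -m handwheel '[[[0.05,0,0,-0.01,0],[0.05,0,0,-0.03,0],[0.05,0,0,-0.06,0],[0.05,0,0,-0.09,0],[0.05,0,0,-0.12,0],[0.05,0,0,-0.12,0],[0.05,0,0,-0.12,0]]]' 45
python3 - <<'E'
from h import *
img=grab_frame("scene");crop("scene",img,230,180,200,200,3,"s3");t=grab_frame("top");cv2.imwrite("pics/t3.png",t)
crop("top",t,235,145,150,130,5,"t3f")
print(arm.get_state()["q"].round(2),delta((0.55,-0.0436,0.16),np.radians(-89.7)))
E
```

```text
t: 5.5
eef_pos: [0.5272, 0.4331, 0.1621]
ee_rot: [3.138, 0.004, -1.876]
force: [-0.2, 0.2, -3.6]
width: 0.0638
[ 0.97  0.41 -0.06 -0.01 -1.1   0.3 ] [array([ 446.3, -165.7,   -1.6]), ('turn', np.float64(-17.8), 'q6', np.float64(0.3))]
```

View pics/s3.png

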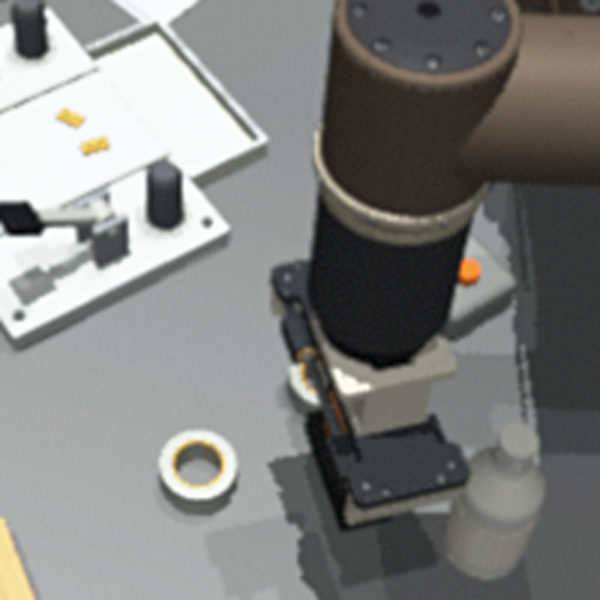

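View pics/t3f.png

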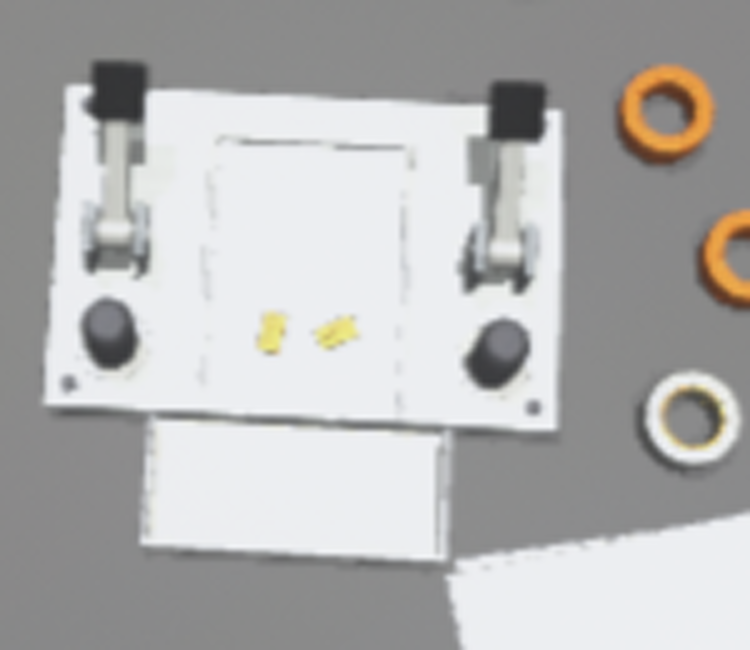

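View pics/t3.png

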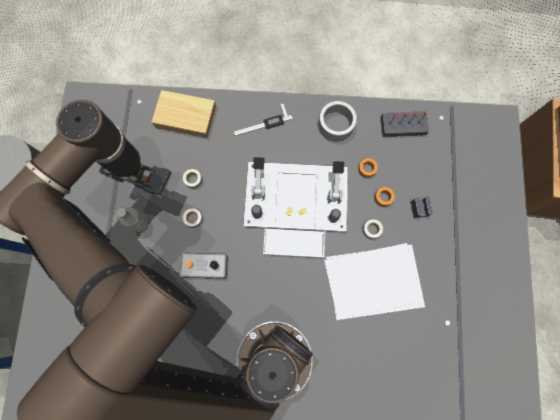

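Only three steel rings (top 192,178; 192,217; 374,229) are there; the orange ones (369,168; 385,197) and the large grey ring (338,120) are not meant. Two chips at (289,211) and (302,211). Scraper is held; moving over the apron.

```bash
python3 -m handwheel '[[[0.05,0.02,-0.007,-0.02,-1],[0.05,0.05,-0.019,-0.03,-2],[0.05,0.08,-0.03,-0.03,-4],[0.05,0.11,-0.041,-0.03,-5],[0.05,0.14,-0.052,-0.03,-6],[0.05,0.17,-0.063,-0.03,-7],[0.05,0.2,-0.074,-0.03,-8],[0.05,0.23,-0.086,-0.03,-10],[0.05,0.26,-0.097,-0.03,-11],[0.05,0.29,-0.108,-0.03,-12],[0.05,0.32,-0.119,-0.03,-13],[0.05,0.35,-0.13,-0.03,-14],[0.05,0.38,-0.141,-0.03,-15],[0.05,0.41,-0.153,-0.03,-16],[0.05,0.435,-0.162,-0.03,-17],[0.05,0.446,-0.166,-0.03,-18],[0.05,0.446,-0.166,-0.03,-18],[0.05,0.446,-0.166,-0.03,-18]]]'
python3 - <<'E'
from h import *
img=grab_frame("scene");crop("scene",img,140,100,200,200,4,"s4");t=grab_frame("top");crop("top",t,235,145,150,130,5,"t4f")
print(arm.get_state()["q"].round(2),delta((0.552,-0.0435,0.07),np.radians(-89.7)))
E
```

```text
t: 7.1
eef_pos: [0.5495, -0.0442, 0.1868]
ee_rot: [3.133, 0.001, -1.564]
force: [-0.1, 1.0, -3.5]
width: 0.0638
[ 0.28  0.19 -0.31 -0.   -1.07  1.31] [array([  0.5,  -2.8, 117.4]), ('turn', np.float64(0.2), 'q6', np.float64(1.31))]
```

View pics/s4.png

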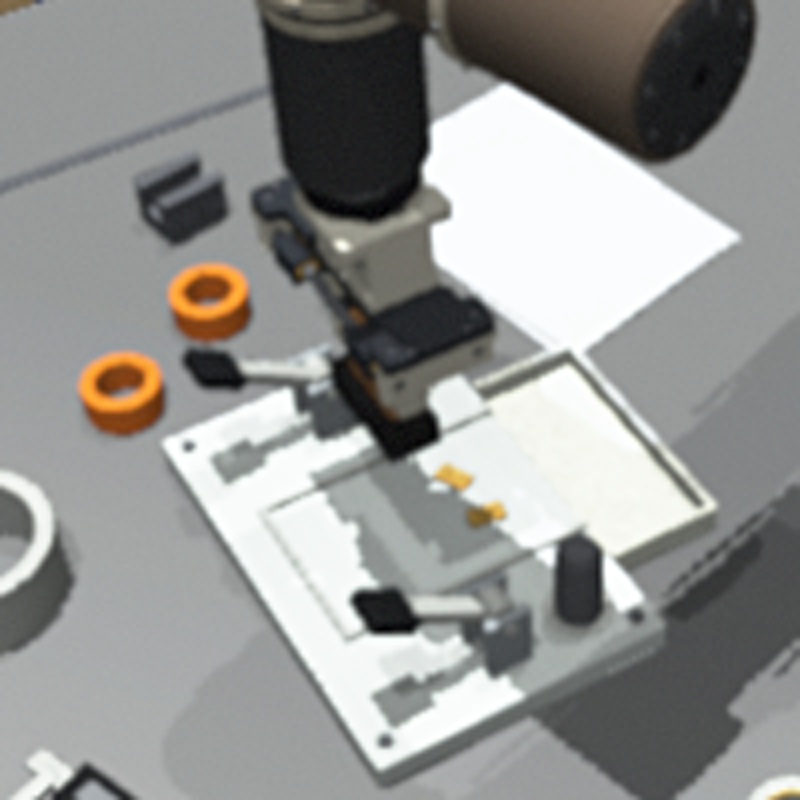

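View pics/t4f.png

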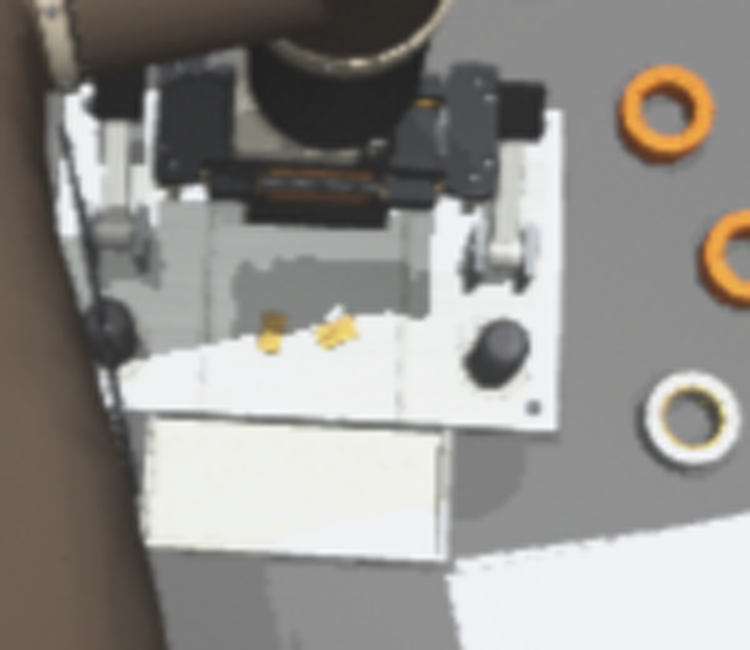

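```bash
python3 -m handwheel '[[[0.05,0.0005,0,0.03,0],[0.05,0.0005,0,0.06,0],[0.05,0.0005,0,0.085,0],[0.05,0.0005,0,0.1,0],[0.05,0.0005,0,0.11,0],[0.05,0.0005,0,0.116,0],[0.05,0.0005,0,0.119,0],[0.05,0.0005,0,0.119,0],[0.05,0.0005,0,0.119,0]]]'
```

```text
t: 7.95
eef_pos: [0.5498, -0.0432, 0.0692]
ee_rot: [3.136, 0.001, -1.562]
force: [0.2, -0.2, -3.1]
width: 0.0634
```

```bash
python3 -m handwheel '[[[0.05,0,0,0.002,0],[0.05,0,0,0.003,0],[0.05,0,0,0.003,0],[0.05,0,0,0.003,0]]]'
python3 - <<'E'
from h import *
img=grab_frame("scene");crop("scene",img,190,150,120,100,6,"s5")
print(delta((0.5286-0.090,-0.0436,0.0665),np.radians(-89.7)))
E
```

```text
t: 8.28
eef_pos: [0.55, -0.0432, 0.0665]
ee_rot: [3.136, 0.001, -1.562]
force: [-1.0, 0.4, -3.9]
width: 0.0637
[array([ -0.6, 111.3,   0.6]), ('turn', np.float64(0.2), 'q6', np.float64(1.31))]
```

View pics/s5.png

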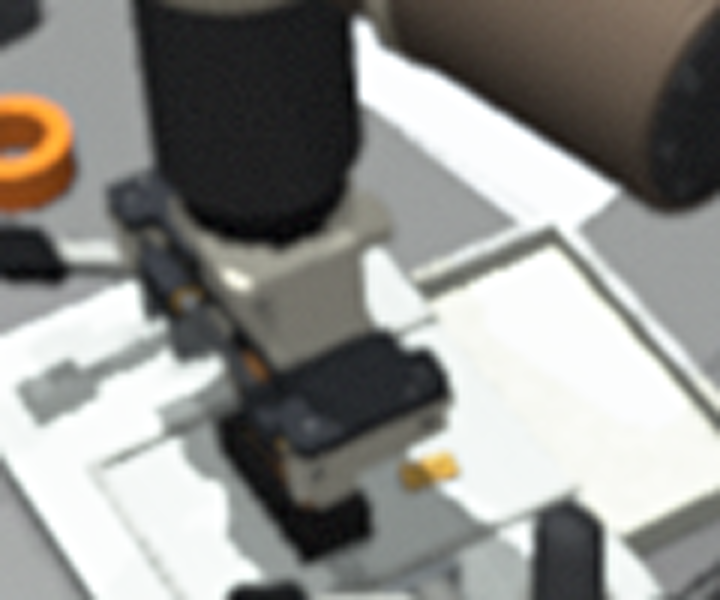

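```bash
python3 -m handwheel '[[[0.05,0,0.005,0,0],[0.05,0,0.012,0,0],[0.05,0,0.019,0,0],[0.05,0,0.026,0,0],[0.05,0,0.033,0,0],[0.05,0,0.040,0,0],[0.05,0,0.047,0,0],[0.05,0,0.054,0,0],[0.05,0,0.061,0,0],[0.05,0,0.068,0,0],[0.05,0,0.075,0,0],[0.05,0,0.082,0,0],[0.05,0,0.089,0,0],[0.05,0,0.096,0,0],[0.05,0,0.102,0,0],[0.05,0,0.107,0,0],[0.05,0,0.111,0,0],[0.05,0,0.112,0,0],[0.05,0,0.112,0,0]]]'
python3 - <<'E'
from h import *
img=grab_frame("scene");crop("scene",img,190,150,140,110,5,"s6")
img=grab_frame("top");crop("top",img,235,145,150,130,5,"t6")
E
```

```text
t: 9.92
eef_pos: [0.4417, -0.0434, 0.0694]
ee_rot: [-3.139, 0.002, -1.56]
force: [5.8, -1.2, 8.5]
width: 0.0637
```

View pics/s6.png

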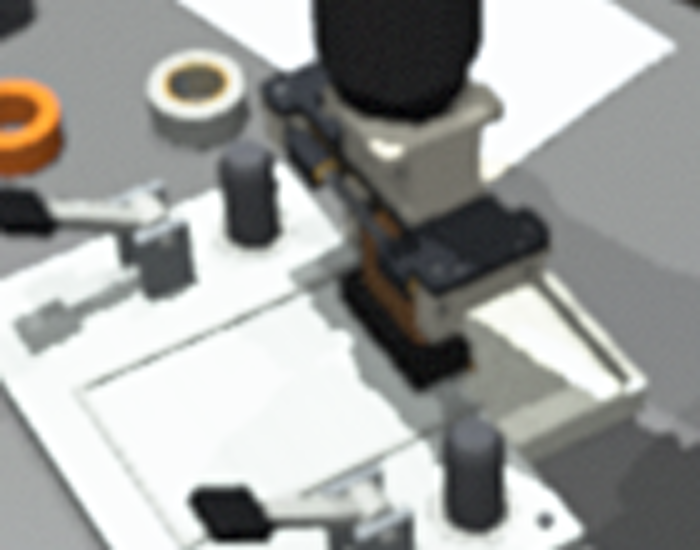

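View pics/t6.png

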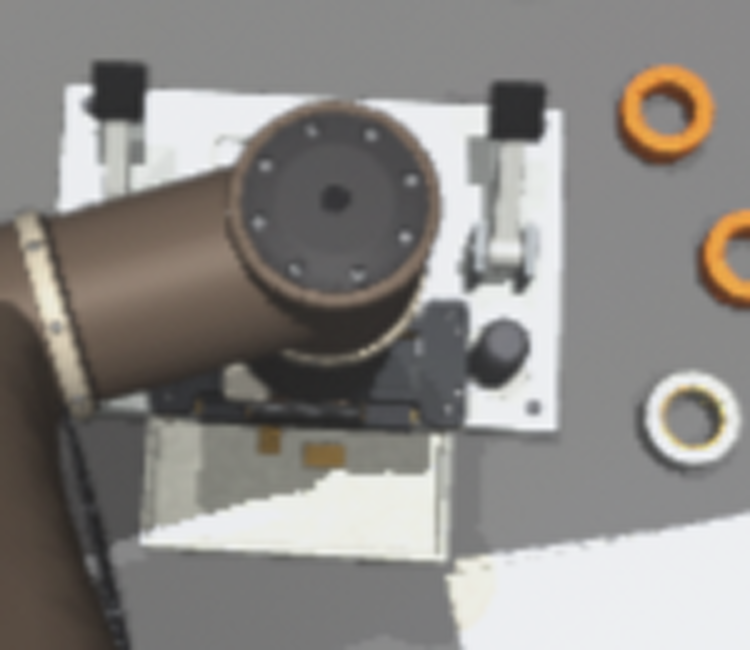

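```bash
python3 -m handwheel '[[[0.05,0,0,-0.005,0],[0.05,0,0,-0.01,0],[0.05,0,-0.01,-0.03,0],[0.05,0,-0.03,-0.05,0],[0.05,0,-0.06,-0.06,0],[0.05,0,-0.06,-0.06,0]]]'
python3 - <<'E'
from h import *
img=grab_frame("scene");crop("scene",img,190,150,140,110,5,"s7")
img=grab_frame("top");crop("top",img,235,145,150,130,5,"t7")
E
```

```text
t: 10.52
eef_pos: [0.5074, -0.0422, 0.1325]
ee_rot: [-3.133, 0.002, -1.559]
force: [3.3, -0.5, -1.6]
width: 0.0638
```

View pics/s7.png

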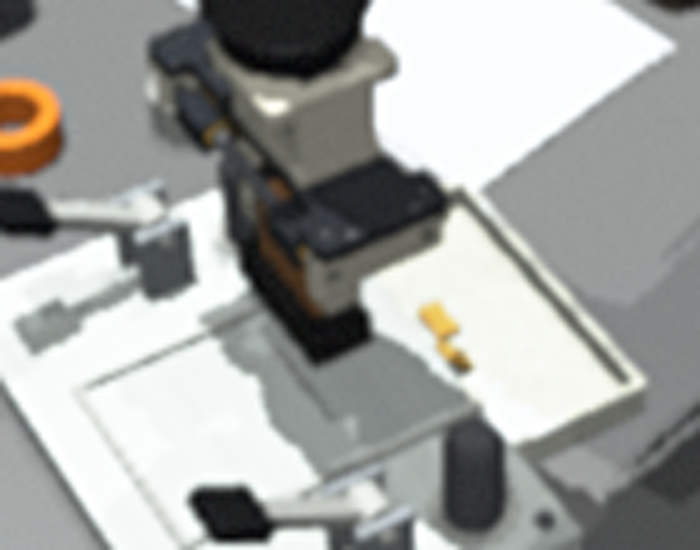

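View pics/t7.png

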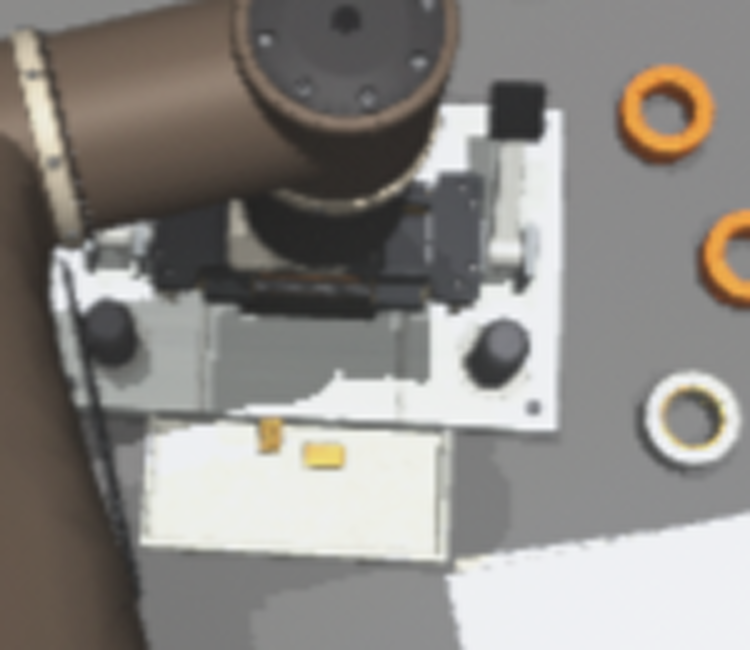

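```bash
python3 - <<'E'
from h import *
s=grab_frame("scene");t=grab_frame("top")
crop("scene",s,265,200,50,40,14,"s7z");crop("top",t,275,215,50,35,14,"t7z")
for n,img,b in(("scene",s,(265,200,315,240)),("top",t,(275,215,325,250))):
    x0,y0,x1,y1=b;hsv=cv2.cvtColor(img[y0:y1,x0:x1],cv2.COLOR_BGR2HSV)
    m=((hsv[...,0]>10)&(hsv[...,0]<32)&(hsv[...,1]>90)).astype(np.uint8)
    k,_,st,ce=cv2.connectedComponentsWithStats(m)
    for q,c in zip(st[1:],ce[1:]): 
        c=c+[x0,y0]; print(n,q[4],c.round(1),[(cast(n,c,z)-[.5286-.145,-.0436,0]).round(4).tolist() for z in(.01,.02)])
E
```

```text
scene 48 [278.3 216.2] [[0.0272, -0.0057, 0.01], [0.0318, 0.0021, 0.02]]
top 24 [288.5 231.5] [[0.035, 0.0187, 0.01], [0.0332, 0.0187, 0.02]]
top 31 [299.4 235.5] [[0.0231, -0.0192, 0.01], [0.0215, -0.0189, 0.02]]
```

View pics/s7z.png

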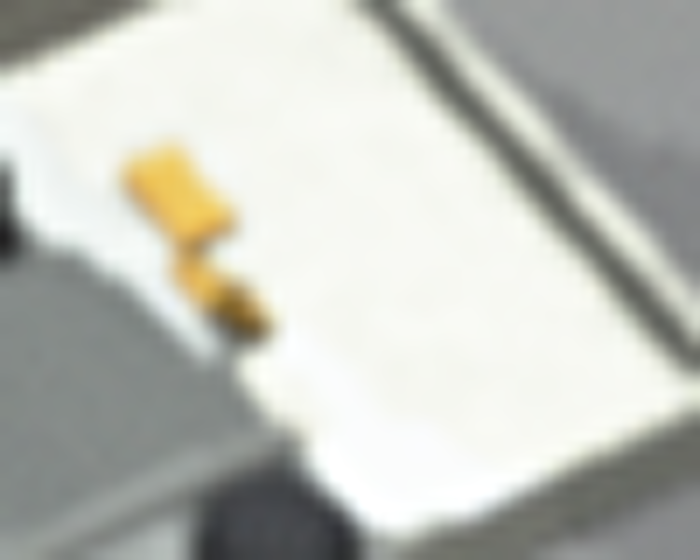

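View pics/t7z.png

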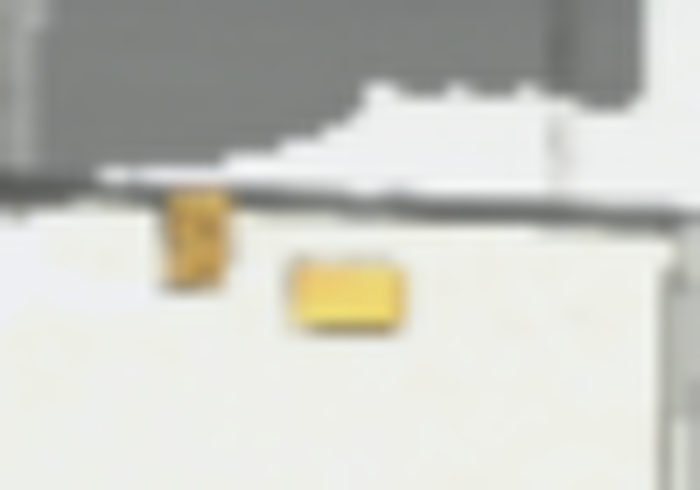

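```bash
python3 - <<'E'
from h import *
px=lambda c,o,k:[(c[0]+.5)/k-.5+o[0],(c[1]+.5)/k-.5+o[1]]
o=np.array([.5286-.145,-.0436,0.004])
S=lambda *c:px(c,(265,200),14); T=lambda *c:px(c,(275,215),14)
for a,b in((S(222,297),T(197,238)),(S(180,195),T(347,295)),(S(190,265),T(215,195)),(S(255,325),T(190,285))):
    X,e=tri(a,b);print((X-o).round(4),round(e,4))
print(delta((0.47,0.30,0.19),np.radians(-89.7)))
E
```

```text
[0.034  0.0182 0.0121] 0.0004
[ 0.0229 -0.0188  0.0039] 0.0008
[0.0416 0.0153 0.0244] 0.0021
[ 0.0252  0.0188 -0.0019] 0.0018
[array([-343.5,   26.6,  -60.7]), ('turn', np.float64(0.3), 'q6', np.float64(1.28))]
```

Both chips are in the tray (centres at tray x 34 and 23 mm, z 12 and 4 mm; one leans on the plate's edge, well under 19 mm). Now returning the scraper to its free spot.

```bash
python3 - <<'E'
from h import *
print(delta((0.535,0.435,0.19),np.radians(-107)))
E
```

```text
[array([-477.9,  -39.8,  -60.5]), ('turn', np.float64(17.6), 'q6', np.float64(1.28))]
```

```bash
python3 -m handwheel '[[[0.05,0,0,-0.03,0],[0.05,-0.01,-0.001,-0.06,0],[0.05,-0.04,-0.004,-0.06,2],[0.05,-0.075,-0.006,-0.06,3],[0.05,-0.11,-0.009,-0.06,4],[0.05,-0.145,-0.012,-0.06,5],[0.05,-0.18,-0.015,-0.06,7],[0.05,-0.215,-0.018,-0.06,8],[0.05,-0.25,-0.021,-0.06,9],[0.05,-0.285,-0.024,-0.06,10],[0.05,-0.32,-0.027,-0.06,12],[0.05,-0.355,-0.03,-0.06,13],[0.05,-0.39,-0.032,-0.06,14],[0.05,-0.42,-0.035,-0.06,15],[0.05,-0.45,-0.038,-0.06,16],[0.05,-0.47,-0.04,-0.06,17],[0.05,-0.478,-0.04,-0.06,17.5],[0.05,-0.478,-0.04,-0.06,17.5],[0.05,-0.478,-0.04,-0.06,17.5]]]'
python3 - <<'E'
from h import *
img=grab_frame("scene");crop("scene",img,230,180,200,200,3,"s8");t=grab_frame("top");cv2.imwrite("pics/t8.png",t)
print(delta((0.535,0.435,0.045),np.radians(-107)))
E
```

```text
t: 12.3
eef_pos: [0.5341, 0.4344, 0.1884]
ee_rot: [3.14, -0.001, -1.865]
force: [-0.0, -0.8, -3.1]
width: 0.0637
[array([-1.100e+00, -1.000e-01,  1.443e+02]), ('turn', np.float64(0.1), 'q6', np.float64(0.31))]
```

View pics/s8.png

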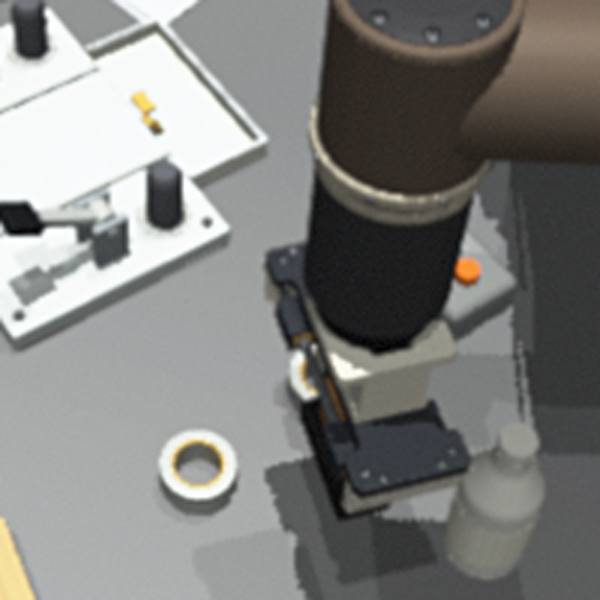

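View pics/t8.png

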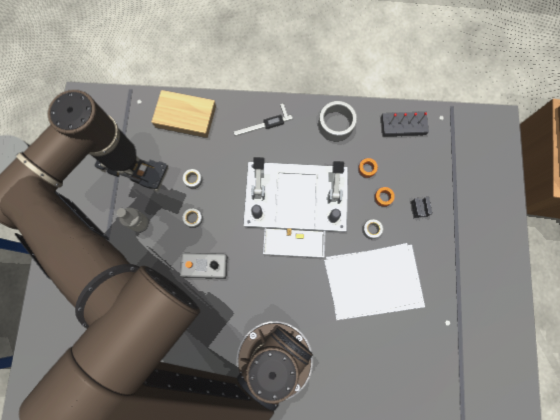

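Place it down.

```bash
python3 -m handwheel '[[[0.05,-0.001,0,0.03,0],[0.05,-0.001,0,0.06,0],[0.05,-0.001,0,0.09,0],[0.05,-0.001,0,0.115,0],[0.05,-0.001,0,0.13,0],[0.05,-0.001,0,0.14,0],[0.05,-0.001,0,0.144,0],[0.05,-0.001,0,0.146,0],[0.05,-0.001,0,0.148,0],[0.05,-0.001,0,0.149,0],[0.05,-0.001,0,0.149,0]]]'
```

```text
t: 13.32
eef_pos: [0.5352, 0.4353, 0.0412]
ee_rot: [3.141, 0.002, -1.866]
force: [-0.3, 0.4, -3.9]
width: 0.0639
```

```bash
python3 -m handwheel '[[[0.05,0,0,0.001,0],[0.05,0,0,0.002,0],[0.05,0,0,0.002,0]]]'; python3 -m handwheel '[[[0.07,0,0,0,0],[0.087,0,0,0,0],[0.087,0,0,0,0],[0.087,0,0,0,0],[0.087,0,0,0,0],[0.087,0,0,-0.02,0],[0.087,0,0,-0.05,0],[0.087,0,0,-0.09,0],[0.087,0,0,-0.13,0],[0.087,0,0,-0.15,0],[0.087,0,0,-0.15,0]]]' 30
python3 - <<'E'
from h import *
img=grab_frame("scene");crop("scene",img,230,180,200,200,3,"s9")
print(arm.get_state()["q"].round(2),delta((0.587,0.3238,0.15),np.radians(-90)))
E
```

```text
t: 13.57
eef_pos: [0.5356, 0.4358, 0.0403]
ee_rot: [3.142, 0.003, -1.866]
force: [0.2, -0.7, 2.3]
width: 0.0639
t: 14.48
eef_pos: [0.5376, 0.4374, 0.1973]
ee_rot: [-3.137, 0.012, -1.865]
force: [1.7, 0.5, -0.7]
width: 0.0872
[ 0.96  0.4  -0.   -0.   -1.16  0.31] [array([ 93.6, -80.9,  43.4]), ('turn', np.float64(-16.9), 'q6', np.float64(0.31))]
```

View pics/s9.png

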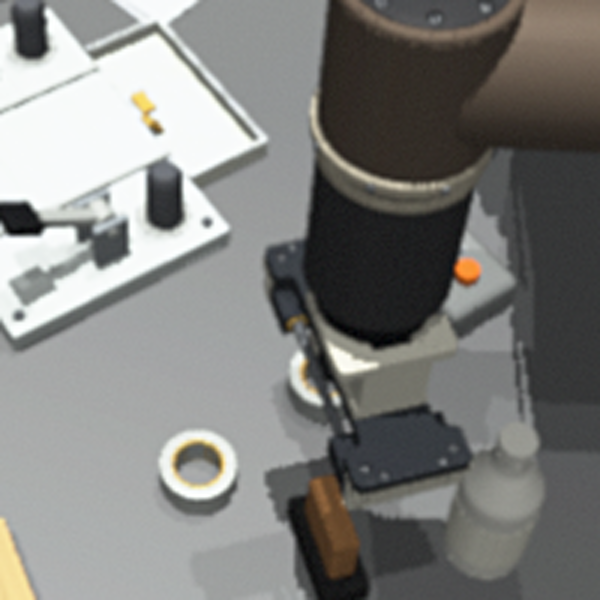

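```bash
python3 - <<'E'
from h import *
print(delta((0.587,0.3238,0.12),np.radians(-120)))
E
```

```text
[array([ 93.9, -80.9,  73.4]), ('turn', np.float64(13.1), 'q6', np.float64(0.31))]
```

```bash
python3 -m handwheel '[[[0.087,0.025,-0.022,0.01,4],[0.087,0.05,-0.043,0.025,8],[0.087,0.075,-0.065,0.045,11],[0.087,0.094,-0.081,0.065,13],[0.087,0.094,-0.081,0.073,13],[0.087,0.094,-0.081,0.073,13],[0.087,0.094,-0.081,0.073,13]]]' 
python3 - <<'E'
from h import *
img=grab_frame("scene");crop("scene",img,230,200,200,200,3,"s10");crop("top",grab_frame("top"),120,130,150,150,4,"t10")
s=arm.get_state();print(s["ee_rot"],delta((0.587,0.3238,0.006),np.radians(-120)))
E
```

```text
t: 15.12
eef_pos: [0.5869, 0.3233, 0.1195]
ee_rot: [3.141, 0.007, -2.093]
force: [-0.4, 1.0, 1.2]
width: 0.0869
[-3.14082969  0.01006652 -2.09122649] [array([ 2.10e+00, -1.00e-01,  1.15e+02]), ('turn', np.float64(0.2), 'q6', np.float64(0.26))]
```

View pics/s10.png

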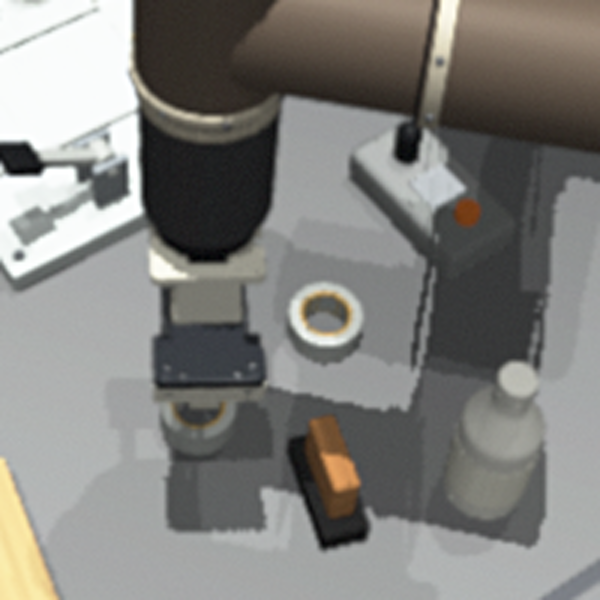

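View pics/t10.png

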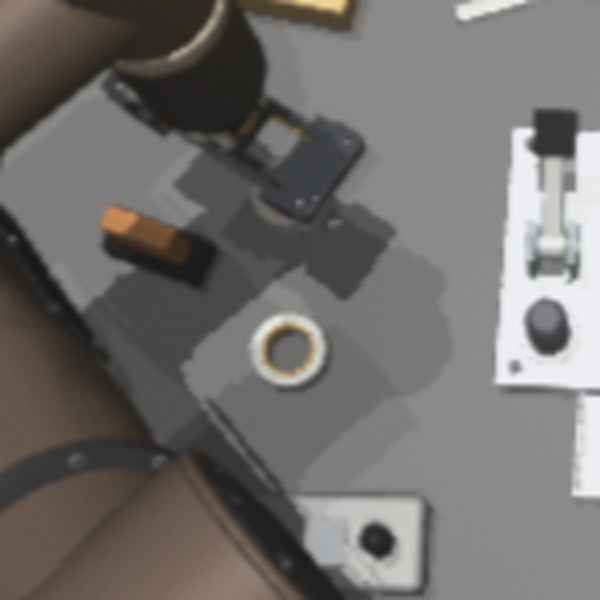

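```bash
python3 -m handwheel '[[[0.087,0.002,0,0.03,0],[0.087,0.002,0,0.06,0],[0.087,0.002,0,0.085,0],[0.087,0.002,0,0.1,0],[0.087,0.002,0,0.109,0],[0.087,0.002,0,0.113,0],[0.087,0.002,0,0.115,0],[0.087,0.002,0,0.115,0],[0.087,0.002,0,0.115,0]]]'
python3 -m handwheel '[[[0.07,0,0,0,0],[0.06,0,0,0,0],[0.055,0,0,0,0],[0.05,0,0,0,0],[0.05,0,0,0,0],[0.05,0,0,0,0],[0.05,0,0,0,0],[0.05,0,0,0,0]]]' 30
```

```text
t: 15.97
eef_pos: [0.5876, 0.3247, 0.0074]
ee_rot: [-3.14, 0.012, -2.091]
force: [0.5, -0.4, 0.4]
width: 0.0868
t: 16.63
eef_pos: [0.5879, 0.3251, 0.0079]
ee_rot: [-3.14, 0.013, -2.091]
force: [-0.5, 0.9, 4.6]
width: 0.0632
```

```bash
python3 -m handwheel '[[[0.05,0,0,-0.01,0],[0.05,0,0,-0.04,0],[0.05,0,0,-0.08,0],[0.05,0,0,-0.12,0],[0.05,0,0,-0.15,0],[0.05,0,0,-0.17,0],[0.05,0,0,-0.17,0],[0.05,0,0,-0.17,0]]]' 40
python3 - <<'E'
from h import *
s=grab_frame("scene");t=grab_frame("top");cv2.imwrite("pics/sA.png",s);cv2.imwrite("pics/tA.png",t)
a=cv2.resize(t[197:222,243:268],None,fx=14,fy=14,interpolation=cv2.INTER_CUBIC)
b=cv2.resize(t[202:227,322:347],None,fx=14,fy=14,interpolation=cv2.INTER_CUBIC)
cv2.imwrite("pics/tshaft.png",np.hstack([a,b]))
a=cv2.resize(s[228:262,268:302],None,fx=11,fy=11,interpolation=cv2.INTER_CUBIC)
b=cv2.resize(s[172:206,223:257],None,fx=11,fy=11,interpolation=cv2.INTER_CUBIC)
cv2.imwrite("pics/sshaft.png",np.hstack([a,b]))
st=arm.get_state();print(st["eef_pos"],st["ee_rot"],st["width"],st["force"])
E
```

```text
t: 17.3
eef_pos: [0.5862, 0.3232, 0.1785]
ee_rot: [-3.14, 0.014, -2.091]
force: [-0.6, -0.1, -4.6]
width: 0.0627
[0.58523863 0.32243761 0.17574605] [-3.14158141  0.00972933 -2.09104308] 0.06311761084929896 [-0.81960997  0.23652526 -3.90087517]
```

View pics/tshaft.png

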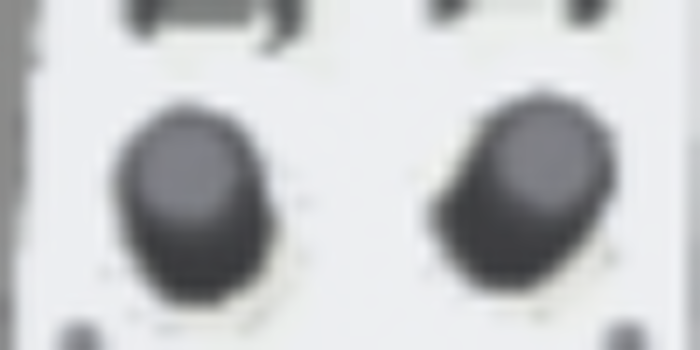

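View pics/sshaft.png

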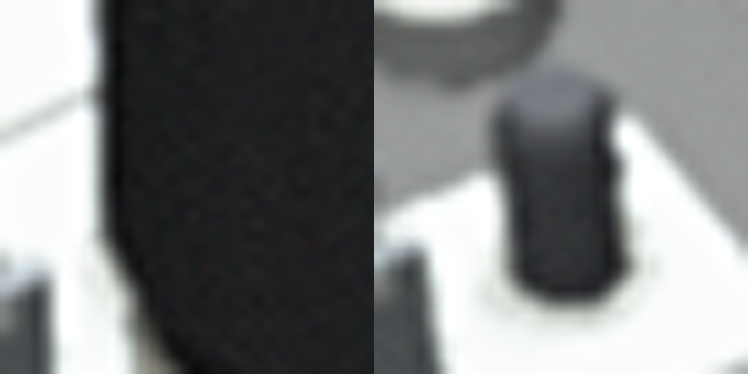

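View pics/sA.png

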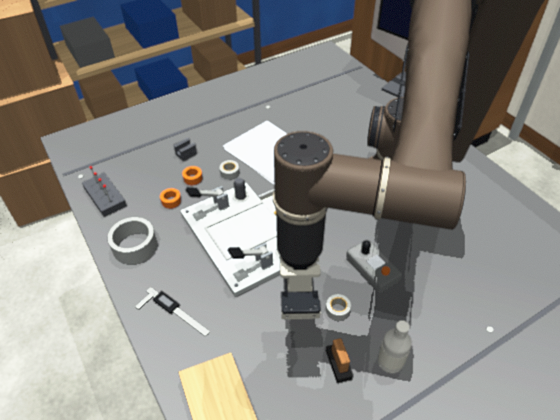

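```bash
python3 - <<'E'
from h import *
px=lambda c,o,k:[(c[0]+.5)/k-.5+o[0],(c[1]+.5)/k-.5+o[1]]
L=cast("top",px((188,168),(243,197),14),.093);Rr=cast("top",px((196,155),(322,202),14),.093)
print(L,Rr,L-Rr)
print("scene R",cast("scene",px((555-374,95),(223,172),11),.093))
s0=cv2.imread("pics/scene0.png")
cv2.imwrite("pics/sshaftL.png",cv2.resize(s0[228:262,268:302],None,fx=11,fy=11,interpolation=cv2.INTER_CUBIC))
# silhouette bounds predicted for seat guesses
t=cv2.imread("pics/tA.png");g=t.max(2)
def sil(n,cx,cy):
    a=np.linspace(0,2*np.pi,90);P=[]
    for r,z in((.018,.025),(.018,.083),(.012,.093)): P+= [(cx+r*np.cos(q),cy+r*np.sin(q),z) for q in a]
    return proj(n,P)
for nm,(u0,v0),guess in(("L",(243,197),(.4735,.0866)),("R",(322,202),(.4745,-.1735))):
    c=g[v0:v0+25,u0:u0+25]; m=(c<170).astype(np.uint8); m[:6]=0;m[22:]=0
    if nm=="L": m[:, :7]=0
    k,l,st,ce=cv2.connectedComponentsWithStats(m,connectivity=4); i=1+np.argmax(st[1:,4])
    b=st[i]; print(nm,"obs",b[0]+u0-.5,b[0]+b[2]+u0-.5,b[1]+v0-.5,b[1]+b[3]+v0-.5,"cent",ce[i]+[u0,v0])
    S=sil("top",*guess); h=cv2.convexHull(S.astype(np.float32)); M=cv2.moments(h)
    print("pred",S.min(0),S.max(0),M["m10"]/M["m00"],M["m01"]/M["m00"])
    # solve guess s.t. centroid matches
    d=np.array([ce[i][0]+u0-M["m10"]/M["m00"],ce[i][1]+v0-M["m01"]/M["m00"]])
    a=cast("top",(M["m10"]/M["m00"],M["m01"]/M["m00"]),.06);bb=cast("top",(M["m10"]/M["m00"]+d[0],M["m01"]/M["m00"]+d[1]),.06);print("shaft",np.array(guess)+(bb-a)[:2])
E
```

```text
[0.47372443 0.08530797 0.093     ] [ 0.47504817 -0.17376497  0.093     ] [-0.00132374  0.25907293  0.        ]
scene R [ 0.47410147 -0.17270304  0.093     ]
L obs 250.5 262.5 204.5 218.5 cent [256.5078125 211.40625  ]
pred [250.27646182 203.93888335] [262.12853861 218.23384108] 256.2722021126184 211.04757857997717
shaft [0.47232229 0.08572746]
R obs 327.5 340.5 208.5 222.5 cent [334.14705882 215.47058824]
pred [327.6587264  208.07204635] [340.56384102 222.25212356] 334.07513708480155 215.13773686623057
shaft [ 0.47338115 -0.17377259]
```

View pics/sshaftL.png

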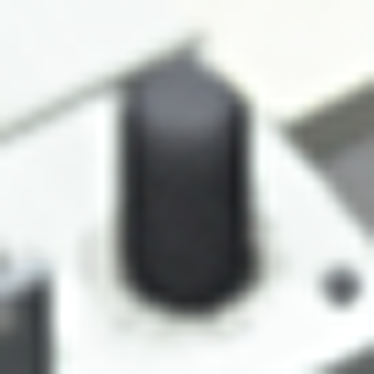

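```bash
python3 - <<'E'
from h import *
print(delta((0.473,0.086,0.165),np.radians(-90)))
E
```

```text
[array([261. , -20.1,   8.2]), ('turn', np.float64(-29.8), 'q6', np.float64(0.26))]
```

```bash
python3 -m handwheel '[[[0.05,0.02,-0.001,0,-2],[0.05,0.05,-0.004,0,-5],[0.05,0.085,-0.007,0,-9],[0.05,0.12,-0.009,0,-13],[0.05,0.155,-0.012,0.002,-18],[0.05,0.19,-0.015,0.004,-22],[0.05,0.22,-0.017,0.006,-25],[0.05,0.245,-0.019,0.008,-28],[0.05,0.257,-0.02,0.008,-29.5],[0.05,0.261,-0.02,0.008,-30],[0.05,0.261,-0.02,0.008,-30],[0.05,0.261,-0.02,0.008,-30]]]' 
python3 - <<'E'
from h import *
s=grab_frame("scene");crop("scene",s,220,150,120,120,6,"sB")
print(arm.get_state()["ee_rot"],delta((0.473,0.086,0.118),np.radians(-90)))
E
```

```text
t: 18.4
eef_pos: [0.4729, 0.0862, 0.1645]
ee_rot: [-3.138, 0.008, -1.569]
force: [-0.3, 0.3, -3.2]
width: 0.063
[-3.13747076  0.00796485 -1.56798683] [array([ 0.9,  0.3, 46.6]), ('turn', np.float64(0.2), 'q6', np.float64(0.99))]
```

View pics/sB.png

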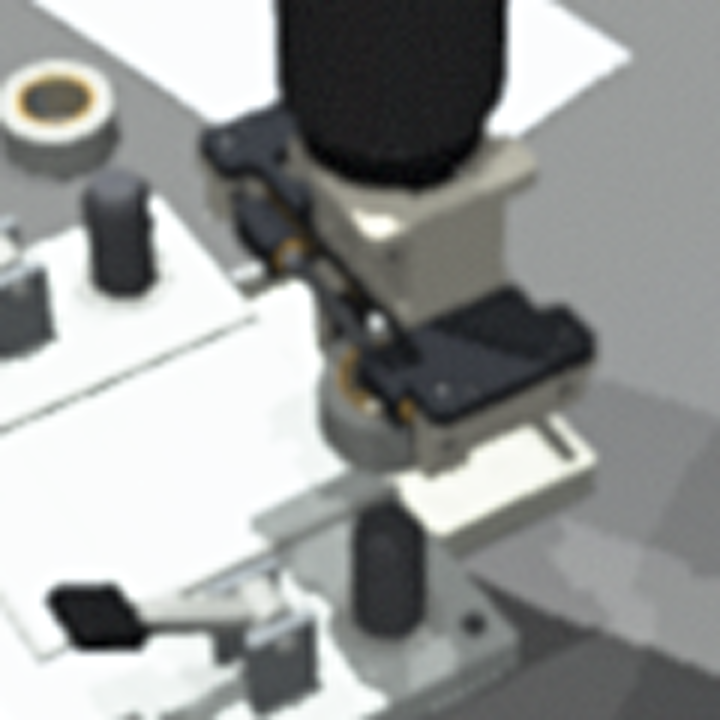

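```bash
python3 -m handwheel '[[[0.05,0,0,0.02,0],[0.05,0,0,0.04,0],[0.05,0,0,0.05,0],[0.05,0,0,0.056,0],[0.05,0,0,0.062,0],[0.05,0,0,0.068,0],[0.05,0,0,0.074,0],[0.05,0,0,0.08,0],[0.05,0,0,0.08,0]]]'
```

```text
t: 19.2
eef_pos: [0.473, 0.087, 0.0837]
ee_rot: [-3.139, 0.007, -1.568]
force: [-0.8, 0.0, -4.1]
width: 0.0628
```

```bash
python3 -m handwheel '[[[0.05,0,0,0.008,0],[0.05,0,0,0.016,0],[0.05,0,0,0.024,0],[0.05,0,0,0.032,0],[0.05,0,0,0.038,0],[0.05,0,0,0.041,0],[0.05,0,0,0.041,0]]]'; python3 -m handwheel '[[[0.066,0,0,0,0],[0.075,0,0,0,0],[0.084,0,0,0,0],[0.084,0,0,0,0],[0.084,0,0,0,0],[0.084,0,0,0,0]]]'
```

```text
t: 19.78
eef_pos: [0.4726, 0.0871, 0.0417]
ee_rot: [-3.14, 0.007, -1.568]
force: [-0.6, -0.2, -2.5]
width: 0.0629
t: 20.28
eef_pos: [0.4729, 0.0872, 0.0421]
ee_rot: [-3.139, 0.007, -1.568]
force: [0.6, -0.8, 0.2]
width: 0.0839
```

Released without side force. Up, look, and toward ring 2.

```bash
python3 -m handwheel '[[[0.087,0,0,-0.02,0],[0.087,0,0,-0.05,0],[0.087,0,0,-0.09,0],[0.087,0,0,-0.12,0],[0.087,-0.03,0,-0.13,0],[0.087,-0.07,0,-0.13,0],[0.087,-0.1,0,-0.13,0],[0.087,-0.1,0,-0.13,0]]]' 
python3 - <<'E'
from h import *
s=grab_frame("scene");t=grab_frame("top");cv2.imwrite("pics/sC.png",s);cv2.imwrite("pics/tC.png",t)
crop("scene",s,240,190,100,80,6,"sC1");crop("top",t,235,190,60,50,10,"tC1")
print(arm.get_state()["ee_rot"])
for n,box in (("top",[(192,217),(374,229),(257,212)]),("scene",[(338,306),(230,168),(284,250)])):
    img=s if n=="scene" else t
    for (u,v) in box[:2]:
        h=20; cr=img[v-h:v+h,u-h:u+h]; m=(cr.min(2)>185).astype(np.uint8)
        m8=cv2.morphologyEx(m,cv2.MORPH_CLOSE,np.ones((3,3)))
        cs,_=cv2.findContours(m8,cv2.RETR_EXTERNAL,cv2.CHAIN_APPROX_NONE)
        if not cs: print("none");continue
        c=max(cs,key=cv2.contourArea)
        if len(c)<6: print("few"); continue
        e=cv2.fitEllipse(cv2.convexHull(c)); uv=(e[0][0]+u-h,e[0][1]+v-h)
        print(n,np.round(uv,1),np.round(e[1],1),cast(n,uv,.03).round(4))
E
```

```text
t: 20.95
eef_pos: [0.4732, 0.1905, 0.1736]
ee_rot: [-3.137, 0.009, -1.566]
force: [0.8, -0.3, 0.0]
width: 0.0866
[-3.13950637  0.00692392 -1.56619615]
top [190.1 216. ] [14.2 17.5] [0.4492 0.3122 0.03  ]
top [373.2 228. ] [17.5 18.6] [ 0.4436 -0.31    0.03  ]
scene [338.8 306.3] [16.2 23.2] [0.4496 0.3153 0.03  ]
scene [220.7 125.7] [24.4 98. ] [ 0.3686 -0.5169  0.03  ]
```

View pics/sC1.png

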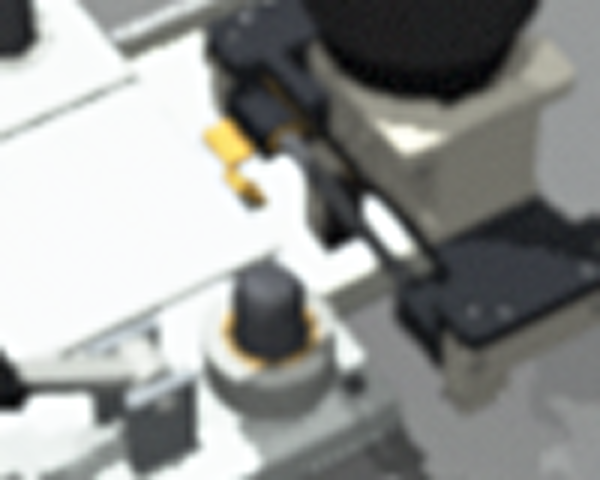

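View pics/tC1.png

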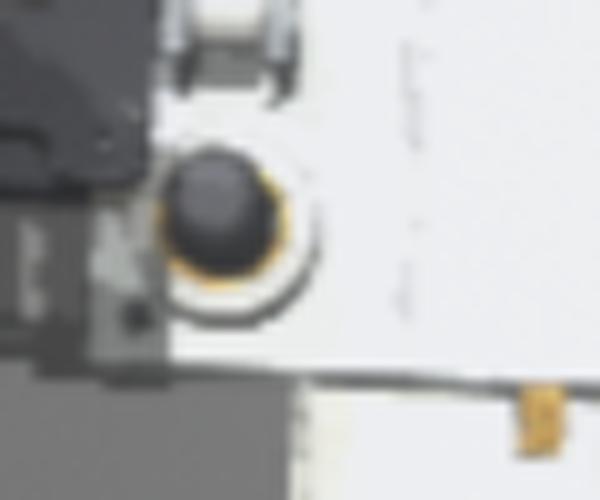

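View pics/sC.png

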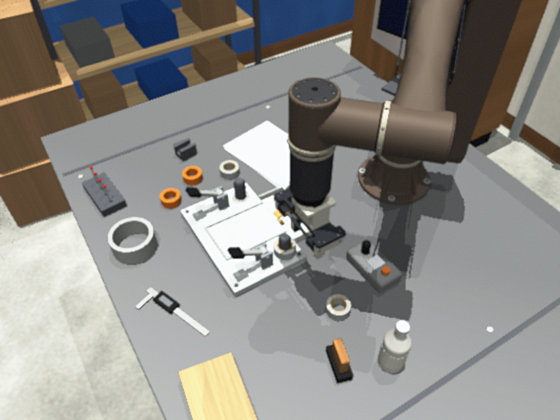

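```bash
python3 - <<'E'
from h import *
print(delta((0.447,0.3085,0.15),np.radians(-90)))
E
```

```text
[array([-121.3,   24.6,   23.5]), ('turn', np.float64(0.3), 'q6', np.float64(0.82))]
```

```bash
python3 -m handwheel '[[[0.087,-0.03,0.006,0,0],[0.087,-0.06,0.012,0.01,0],[0.087,-0.09,0.018,0.02,0],[0.087,-0.112,0.023,0.0235,0],[0.087,-0.121,0.025,0.0235,0],[0.087,-0.121,0.025,0.0235,0],[0.087,-0.121,0.025,0.0235,0]]]' 
python3 - <<'E'
from h import *
s=grab_frame("scene");t=grab_frame("top")
crop("scene",s,290,240,110,110,5,"sD");crop("top",t,130,140,130,130,5,"tD")
print(arm.get_state()["ee_rot"],delta((0.447,0.3085,0.006),np.radians(-90)))
E
```

```text
t: 21.63
eef_pos: [0.4465, 0.3075, 0.1499]
ee_rot: [-3.14, 0.006, -1.566]
force: [-0.4, -0.2, 0.4]
width: 0.0873
[-3.13961987  0.00681349 -1.56720057] [array([-5.000e-01,  1.000e-01,  1.442e+02]), ('turn', np.float64(0.2), 'q6', np.float64(0.61))]
```

View pics/sD.png

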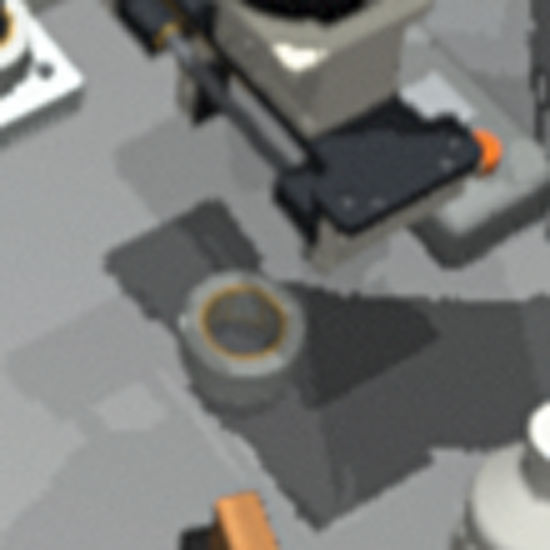

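View pics/tD.png

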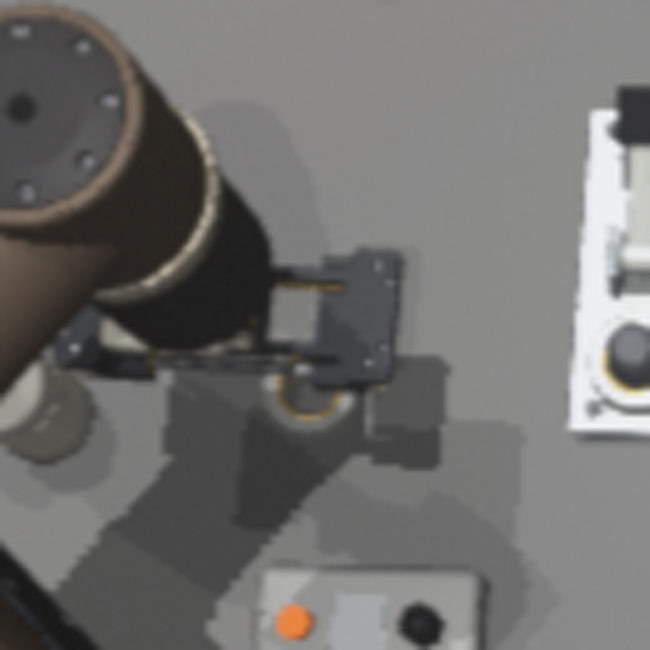

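```bash
python3 -m handwheel '[[[0.087,0,0,0.03,0],[0.087,0,0,0.06,0],[0.087,0,0,0.09,0],[0.087,0,0,0.115,0],[0.087,0,0,0.13,0],[0.087,0,0,0.139,0],[0.087,0,0,0.143,0],[0.087,0,0,0.144,0],[0.087,0,0,0.144,0]]]'
python3 -m handwheel '[[[0.07,0,0,0,0],[0.06,0,0,0,0],[0.055,0,0,0,0],[0.05,0,0,0,0],[0.05,0,0,0,0],[0.05,0,0,0,0],[0.05,0,0,0,0]]]' 40
python3 -m handwheel '[[[0.05,0,0,-0.01,0],[0.05,0,0,-0.04,0],[0.05,0,0,-0.08,0],[0.05,0,0,-0.12,0],[0.05,0,0,-0.15,0],[0.05,0,0,-0.17,0],[0.05,0,0,-0.17,0]]]'
python3 - <<'E'
from h import *
print(delta((0.473,0.086,0.175),np.radians(-90)))
E
```

```text
t: 22.48
eef_pos: [0.4477, 0.3081, 0.007]
ee_rot: [-3.139, 0.008, -1.568]
force: [1.1, -0.0, 0.7]
width: 0.087
t: 23.07
eef_pos: [0.448, 0.3088, 0.0076]
ee_rot: [-3.138, 0.009, -1.567]
force: [-0.8, 1.2, 5.9]
width: 0.062
t: 23.65
eef_pos: [0.4487, 0.3085, 0.1827]
ee_rot: [-3.133, 0.014, -1.567]
force: [0.7, 1.2, -4.4]
width: 0.0616
[array([222.6, -23.3,   4.8]), ('turn', np.float64(0.2), 'q6', np.float64(0.61))]
```

```bash
python3 -m handwheel '[[[0.05,0.02,-0.002,0,0],[0.05,0.05,-0.006,0,0],[0.05,0.085,-0.01,0,0],[0.05,0.12,-0.013,0,0],[0.05,0.15,-0.017,0.003,0],[0.05,0.18,-0.02,0.005,0],[0.05,0.205,-0.022,0.005,0],[0.05,0.217,-0.024,0.005,0],[0.05,0.222,-0.024,0.005,0],[0.05,0.222,-0.024,0.005,0],[0.05,0.222,-0.024,0.005,0]]]'
python3 - <<'E'
from h import *
s=grab_frame("scene");crop("scene",s,220,150,120,120,6,"sE")
print(arm.get_state()["ee_rot"],delta((0.4735,0.086,0.085),np.radians(-90)))
E
```

```text
t: 24.57
eef_pos: [0.4731, 0.0866, 0.1742]
ee_rot: [-3.135, 0.013, -1.567]
force: [0.9, 0.4, -4.9]
width: 0.0619
[-3.1340859   0.01363017 -1.56658925] [array([ 2.3,  0.5, 89.3]), ('turn', np.float64(0.2), 'q6', np.float64(0.99))]
```

View pics/sE.png

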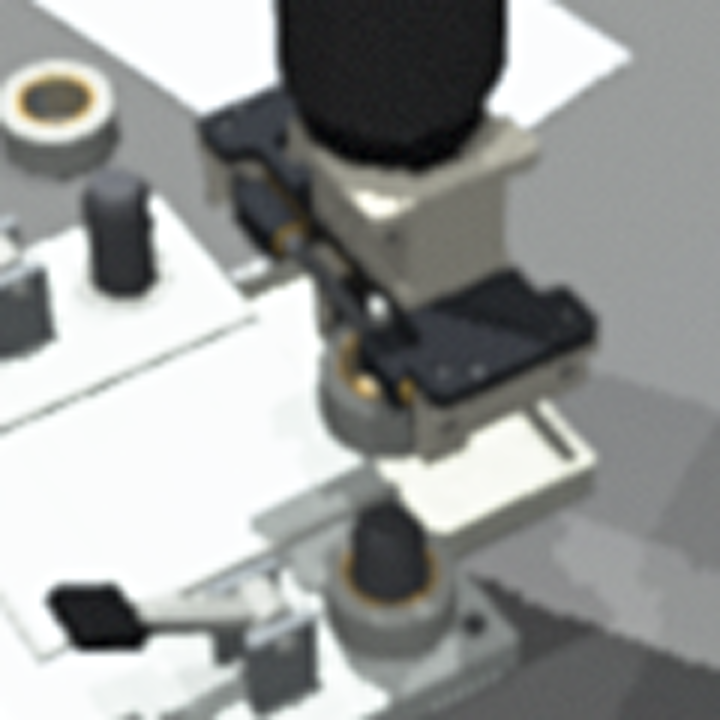

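```bash
python3 -m handwheel '[[[0.05,0.001,0,0.02,0],[0.05,0.001,0,0.04,0],[0.05,0.001,0,0.05,0],[0.05,0.002,0,0.06,0],[0.05,0.002,0,0.067,0],[0.05,0.002,0,0.074,0],[0.05,0.002,0,0.081,0],[0.05,0.002,0,0.088,0],[0.05,0.002,0,0.095,0],[0.05,0.002,0,0.1,0],[0.05,0.002,0,0.1,0]]]'
```

```text
t: 25.53
eef_pos: [0.4735, 0.0861, 0.0732]
ee_rot: [-3.136, 0.013, -1.567]
force: [-0.6, -0.0, -4.8]
width: 0.0621
```

```bash
python3 -m handwheel '[[[0.066,0,0,0,0],[0.075,0,0,0,0],[0.084,0,0,0,0],[0.084,0,0,0,0],[0.084,0,0,0,0],[0.084,0,0,0,0]]]'; python3 -m handwheel '[[[0.087,0,0,-0.02,0],[0.087,0,0,-0.05,0],[0.087,0,0,-0.09,0],[0.087,0.03,0,-0.11,0],[0.087,0.07,0,-0.11,0],[0.087,0.1,0,-0.11,0],[0.087,0.14,0,-0.11,0],[0.087,0.14,0,-0.11,0]]]' 
python3 - <<'E'
from h import *
s=grab_frame("scene");t=grab_frame("top");cv2.imwrite("pics/sF.png",s)
crop("scene",s,250,210,70,60,9,"sF1");crop("top",t,235,190,60,50,10,"tF1")
n="top";u,v=373,228;h=20;cr=t[v-h:v+h,u-h:u+h]
print(delta((0.4435,-0.3099,0.15),np.radians(-90)))
E
```

```text
t: 26.03
eef_pos: [0.4737, 0.0862, 0.0736]
ee_rot: [-3.135, 0.013, -1.567]
force: [0.9, -0.1, -0.1]
width: 0.0835
t: 26.7
eef_pos: [0.4727, -0.0599, 0.1819]
ee_rot: [-3.135, 0.013, -1.571]
force: [-0.0, 0.1, -0.2]
width: 0.0869
[array([253.5,  30.1,  28.3]), ('turn', np.float64(0.0), 'q6', np.float64(1.29))]
```

View pics/sF1.png

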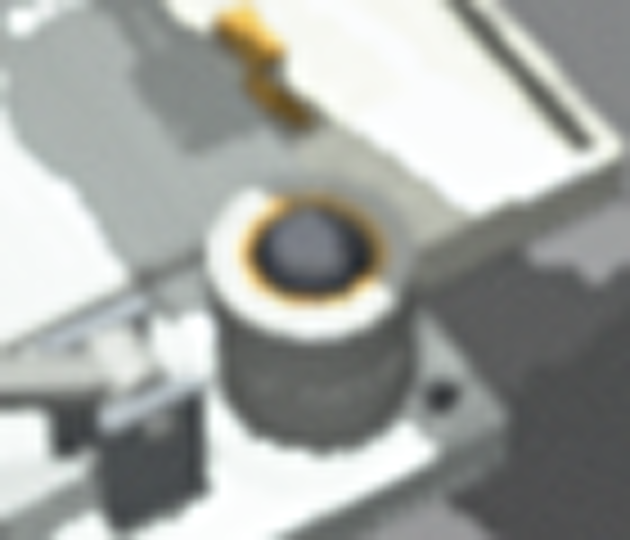

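View pics/tF1.png

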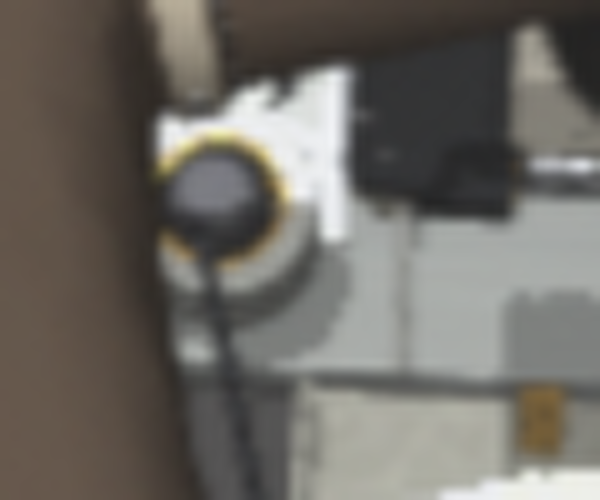

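View pics/sF.png

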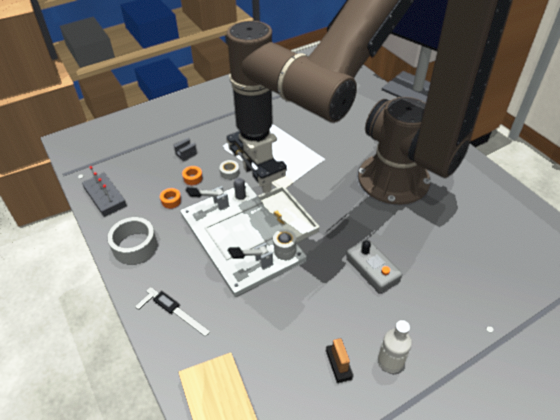

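```bash
python3 -m handwheel '[[[0.087,0.035,0.004,0,0],[0.087,0.07,0.008,0,0],[0.087,0.105,0.012,0,0],[0.087,0.14,0.016,0,0],[0.087,0.175,0.02,0.01,0],[0.087,0.21,0.025,0.02,0],[0.087,0.235,0.028,0.026,0],[0.087,0.25,0.03,0.028,0],[0.087,0.2535,0.03,0.028,0],[0.087,0.2535,0.03,0.028,0],[0.087,0.2535,0.03,0.028,0]]]' 
python3 - <<'E'
from h import *
s=grab_frame("scene");crop("scene",s,180,100,120,110,6,"sG")
st=arm.get_state();print(st["q"].round(2),st["ee_rot"],delta((0.4435,-0.3099,0.006),np.radians(-90)))
E
```

```text
t: 27.72
eef_pos: [0.4442, -0.309, 0.1504]
ee_rot: [-3.135, 0.013, -1.57]
force: [-0.0, 0.7, -0.4]
width: 0.0872
[-0.26  0.2  -0.38 -0.02 -0.98  1.84] [-3.1342236   0.0132864  -1.56914737] [array([  3. ,   1.8, 144.5]), ('turn', np.float64(0.1), 'q6', np.float64(1.84))]
```

View pics/sG.png

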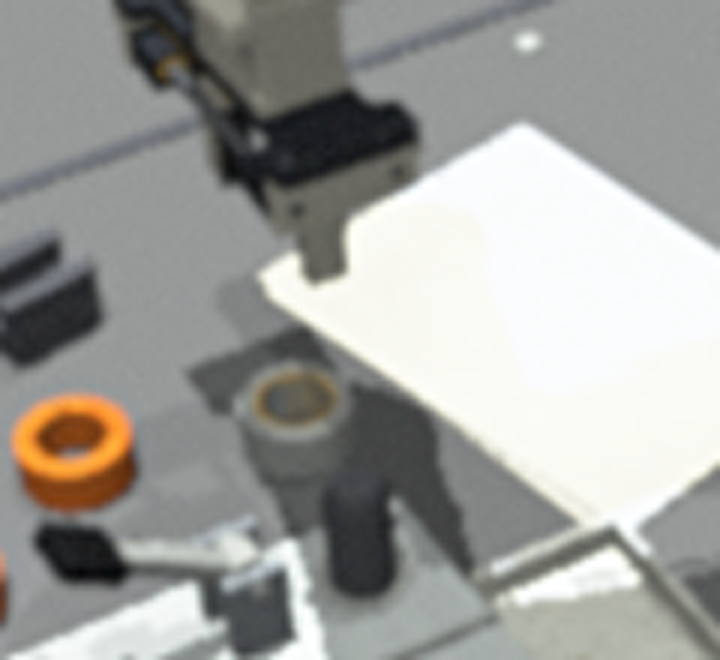

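```bash
python3 -m handwheel '[[[0.087,0.001,0,0.03,0],[0.087,0.001,0,0.06,0],[0.087,0.002,0.001,0.09,0],[0.087,0.003,0.001,0.115,0],[0.087,0.003,0.0015,0.13,0],[0.087,0.003,0.0015,0.139,0],[0.087,0.003,0.0015,0.143,0],[0.087,0.003,0.0015,0.144,0],[0.087,0.003,0.0015,0.144,0]]]'
python3 -m handwheel '[[[0.07,0,0,0,0],[0.06,0,0,0,0],[0.055,0,0,0,0],[0.05,0,0,0,0],[0.05,0,0,0,0],[0.05,0,0,0,0],[0.05,0,0,0,0]]]' 40
python3 -m handwheel '[[[0.05,0,0,-0.01,0],[0.05,0,0,-0.04,0],[0.05,0,0,-0.08,0],[0.05,0,0,-0.12,0],[0.05,0,0,-0.15,0],[0.05,0,0,-0.17,0],[0.05,0,0,-0.17,0]]]'
python3 - <<'E'
from h import *
print(delta((0.4745,-0.1738,0.175),np.radians(-90)))
E
```

```text
t: 28.52
eef_pos: [0.4447, -0.3097, 0.0073]
ee_rot: [-3.133, 0.013, -1.568]
force: [0.0, 0.2, -0.7]
width: 0.087
t: 29.1
eef_pos: [0.445, -0.3096, 0.0079]
ee_rot: [-3.132, 0.013, -1.568]
force: [-0.1, 5.0, 5.9]
width: 0.0624
t: 29.68
eef_pos: [0.4452, -0.3129, 0.1834]
ee_rot: [-3.125, 0.01, -1.568]
force: [0.4, -0.6, -2.8]
width: 0.0619
[array([-138.9,  -29.5,   10.2]), ('turn', np.float64(0.2), 'q6', np.float64(1.84))]
```

```bash
python3 -m handwheel '[[[0.05,-0.02,-0.005,0,0],[0.05,-0.05,-0.011,0,0],[0.05,-0.08,-0.018,0.003,0],[0.05,-0.105,-0.024,0.006,0],[0.05,-0.125,-0.028,0.01,0],[0.05,-0.135,-0.031,0.01,0],[0.05,-0.139,-0.031,0.01,0],[0.05,-0.139,-0.031,0.01,0],[0.05,-0.139,-0.031,0.01,0]]]'
python3 - <<'E'
from h import *
s=grab_frame("scene");crop("scene",s,170,110,120,120,6,"sH")
print(arm.get_state()["ee_rot"],delta((0.4758,-0.1738,0.0425),np.radians(-90)))
E
```

```text
t: 30.43
eef_pos: [0.4756, -0.1741, 0.1749]
ee_rot: [-3.126, 0.01, -1.568]
force: [-0.4, -0.2, -3.7]
width: 0.062
[-3.12564431  0.00949679 -1.56814224] [array([  0.7,   2. , 132.5]), ('turn', np.float64(0.2), 'q6', np.float64(1.55))]
```

View pics/sH.png

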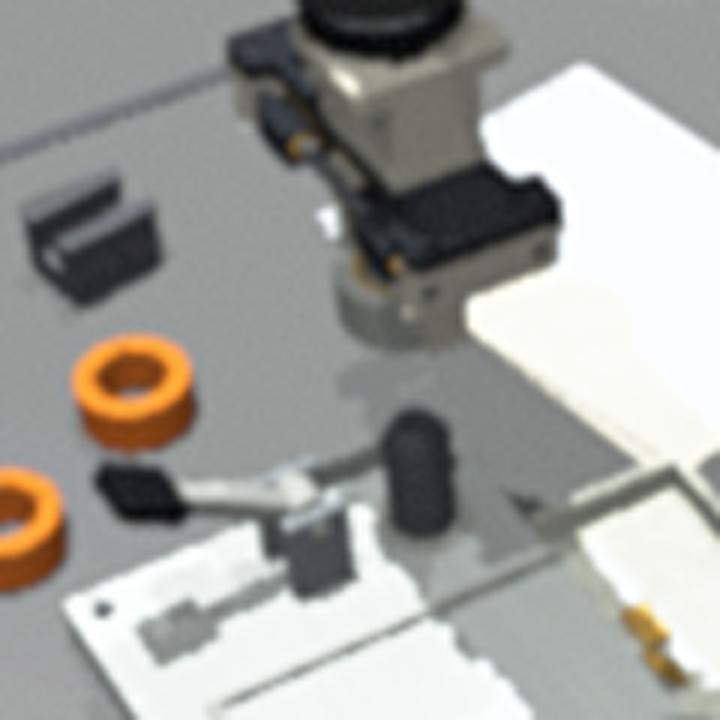

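```bash
python3 -m handwheel '[[[0.05,0,0,0.02,0],[0.05,0,0.001,0.04,0],[0.05,0,0.001,0.05,0],[0.05,0,0.001,0.06,0],[0.05,0,0.001,0.067,0],[0.05,0,0.001,0.074,0],[0.05,0,0.001,0.081,0],[0.05,0,0.001,0.088,0],[0.05,0,0.001,0.09,0],[0.05,0,0.001,0.09,0]]]'
```

```text
t: 31.32
eef_pos: [0.4758, -0.1734, 0.0845]
ee_rot: [-3.127, 0.01, -1.568]
force: [0.4, 0.6, -3.8]
width: 0.0624
```

```bash
python3 -m handwheel '[[[0.05,0,0,0.008,0],[0.05,0,0,0.016,0],[0.05,0,0,0.024,0],[0.05,0,0,0.032,0],[0.05,0,0,0.038,0],[0.05,0,0,0.041,0],[0.05,0,0,0.041,0]]]'; python3 -m handwheel '[[[0.066,0,0,0,0],[0.075,0,0,0,0],[0.084,0,0,0,0],[0.084,0,0,0,0],[0.084,0,0,0,0],[0.084,0,0,0,0]]]';  python3 -m handwheel '[[[0.087,0,0,-0.02,0],[0.087,0,0,-0.05,0],[0.087,0,0,-0.09,0],[0.087,0,0,-0.13,0],[0.05,-0.03,0,-0.14,0],[0,-0.07,0,-0.14,0],[0,-0.1,0,-0.14,0],[0,-0.13,0,-0.14,0],[0,-0.13,0,-0.14,0]]]'
python3 - <<'E'
from h import *
s=grab_frame("scene");t=grab_frame("top");cv2.imwrite("pics/sI.png",s);cv2.imwrite("pics/tI.png",t)
crop("scene",s,200,150,120,110,6,"sI1");crop("top",t,235,145,120,100,6,"tI1")
E
```

```text
t: 31.9
eef_pos: [0.4758, -0.173, 0.0425]
ee_rot: [-3.128, 0.01, -1.568]
force: [0.9, -0.8, -4.2]
width: 0.0623
t: 32.4
eef_pos: [0.4761, -0.1731, 0.0428]
ee_rot: [-3.128, 0.009, -1.568]
force: [0.6, 0.2, -0.2]
width: 0.0837
t: 33.15
eef_pos: [0.4741, -0.0409, 0.1848]
ee_rot: [-3.126, 0.01, -1.565]
force: [-0.0, -0.5, -0.6]
width: 0.0591
```

View pics/sI1.png

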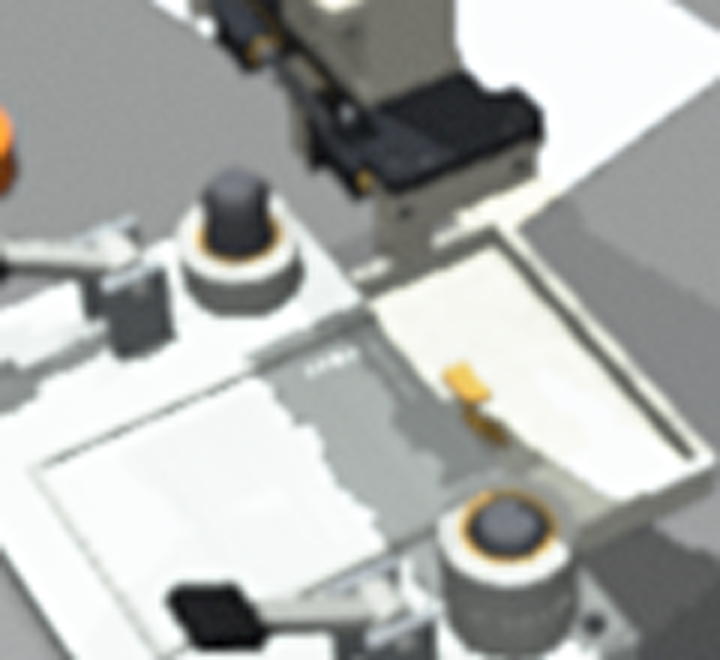

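View pics/tI.png

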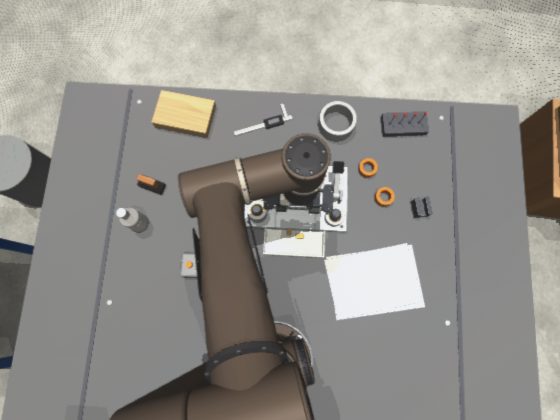

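```bash
python3 - <<'E'
from h import *
t=cv2.imread("pics/t3.png")
for nm,(x0,y0,x1,y1) in(("L",(250,152,272,172)),("R",(328,157,350,177))):
    m=(t[y0:y1,x0:x1].max(2)<75).astype(np.uint8);k,l,st,ce=cv2.connectedComponentsWithStats(m);i=1+np.argmax(st[1:,4]);c=ce[i]+[x0,y0]
    print(nm,st[i],c,cast("top",c,.122))
print(delta((0.626,-0.1735,0.19)),delta((0.626,0.0868,0.19)),arm.get_state()["width"],arm.get_state()["ee_rot"])
E
```

```text
L [  3   6  11  11 103] [258.18446602 162.88349515] [0.62024592 0.08676975 0.122     ]
R [  5   5  11  11 102] [338.05882353 166.84313725] [ 0.62167562 -0.1741144   0.122     ]
[array([ 130.9, -151.5,   -4.7])] [array([-129.3, -152.9,   -2.1])] 0.05140934575104342 [-3.12698886  0.00970067 -1.56541472]
```

```bash
python3 -m handwheel '[[[0,0.02,-0.023,0,0],[0,0.045,-0.052,0,0],[0,0.07,-0.081,-0.005,0],[0,0.095,-0.11,-0.005,0],[0,0.115,-0.134,-0.005,0],[0,0.128,-0.148,-0.005,0],[0,0.131,-0.152,-0.005,0],[0,0.131,-0.152,-0.005,0],[0,0.131,-0.152,-0.005,0],[0,0.131,-0.152,-0.005,0]]]'
python3 - <<'E'
from h import *
s=grab_frame("scene");crop("scene",s,160,120,120,110,6,"sJ")
print(arm.get_state()["ee_rot"],delta((0.627,-0.1737,0.079)))
E
```

```text
t: 34.08
eef_pos: [0.6255, -0.1735, 0.1904]
ee_rot: [-3.127, 0.01, -1.566]
force: [-0.6, 0.8, 0.3]
width: 0.0005
[-3.12679303  0.00979916 -1.56506006] [array([  1.6,   0.4, 111.7])]
```

View pics/sJ.png

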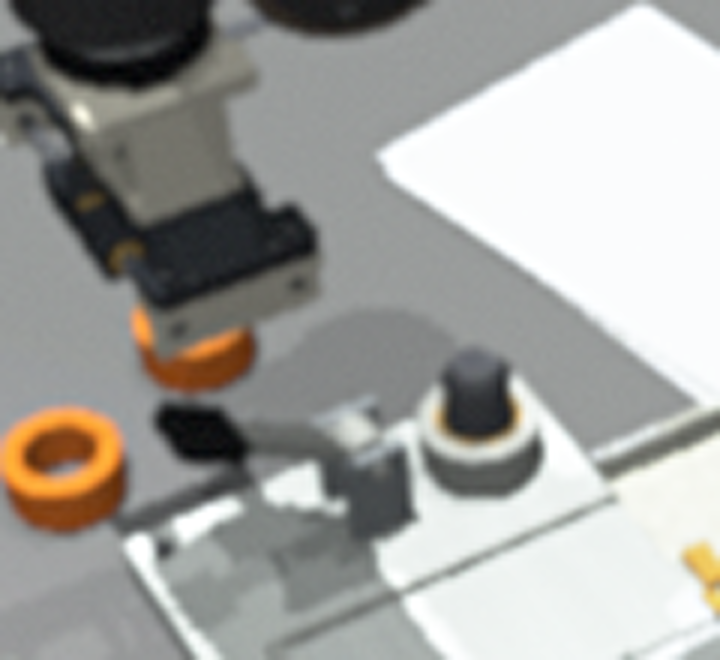

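```bash
python3 -m handwheel '[[[0,0.001,0,0.03,0],[0,0.001,0,0.05,0],[0,0.001,0,0.06,0],[0,0.001,0,0.068,0],[0,0.001,0,0.076,0],[0,0.001,0,0.084,0],[0,0.001,0,0.092,0],[0,0.001,0,0.1,0],[0,0.001,0,0.106,0],[0,0.001,0,0.110,0],[0,0.001,0,0.110,0],[0,0.001,0,0.110,0]]]'
```

```text
t: 35.13
eef_pos: [0.6271, -0.1731, 0.0804]
ee_rot: [-3.128, 0.01, -1.565]
force: [0.1, 0.4, 0.1]
width: 0.0003
```

```bash
python3 -m handwheel '[[[0,0,0,-0.03,0],[0,0,0,-0.07,0],[0,0,0,-0.1,0],[0,0,0,-0.11,0],[0,-0.03,0,-0.11,0],[0,-0.06,0,-0.11,0],[0,-0.1,0,-0.11,0],[0,-0.13,0,-0.11,0],[0,-0.17,0,-0.11,0],[0,-0.2,0,-0.11,0],[0,-0.23,0,-0.11,0],[0,-0.252,0,-0.11,0],[0,-0.26,0,-0.11,0],[0,-0.26,0,-0.11,0],[0,-0.26,0,-0.11,0]]]'
python3 - <<'E'
from h import *
s=grab_frame("scene");crop("scene",s,160,140,150,140,5,"sK")
print(arm.get_state()["ee_rot"],delta((0.626,0.0868,0.079)))
E
```

```text
t: 36.38
eef_pos: [0.6239, 0.0859, 0.193]
ee_rot: [-3.128, 0.01, -1.564]
force: [-0.3, -0.8, 0.3]
width: 0.0008
[-3.12778991  0.00962412 -1.56504702] [array([ -0.4,  -0.5, 114. ])]
```

View pics/sK.png

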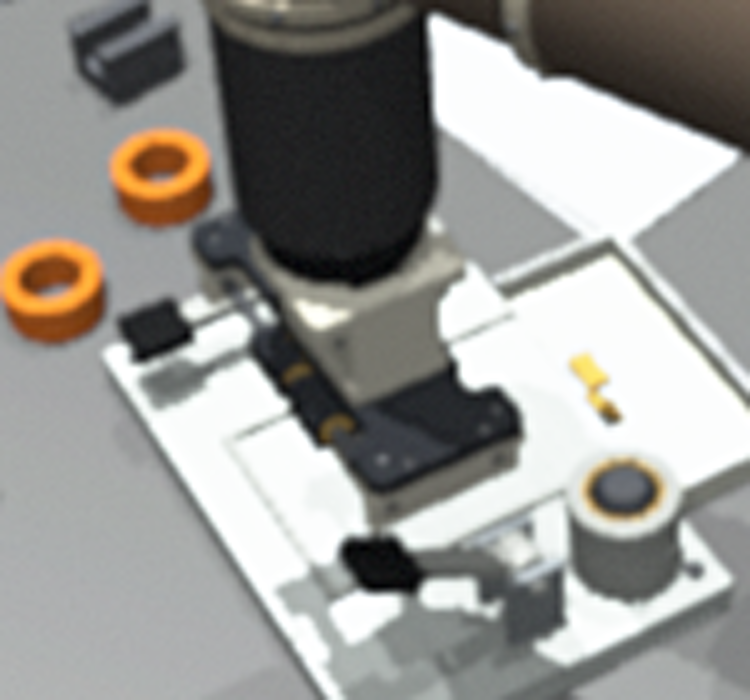

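```bash
python3 -m handwheel '[[[0,0,-0.002,0.03,0],[0,0,-0.002,0.05,0],[0,0,-0.002,0.062,0],[0,0,-0.002,0.07,0],[0,0,-0.002,0.078,0],[0,0,-0.002,0.086,0],[0,0,-0.002,0.094,0],[0,0,-0.002,0.102,0],[0,0,-0.002,0.108,0],[0,0,-0.002,0.113,0],[0,0,-0.002,0.113,0],[0,0,-0.002,0.113,0]]]'
```

```text
t: 37.43
eef_pos: [0.6273, 0.0863, 0.0796]
ee_rot: [-3.129, 0.009, -1.565]
force: [-0.3, -0.8, -0.5]
width: 0.0004
```

```bash
python3 -m handwheel '[[[0,0,0,-0.03,0],[0,0,0,-0.07,0],[0,0,0,-0.11,0],[0,0,0,-0.14,0],[0,0.03,0,-0.17,0],[0,0.06,-0.01,-0.2,0],[0,0.1,-0.02,-0.22,0],[0,0.14,-0.03,-0.22,0],[0,0.18,-0.04,-0.22,0],[0,0.22,-0.05,-0.22,0],[0,0.26,-0.05,-0.22,0],[0,0.3,-0.05,-0.22,0],[0,0.34,-0.05,-0.22,0],[0,0.38,-0.05,-0.22,0],[0,0.42,-0.05,-0.22,0],[0,0.45,-0.05,-0.22,0],[0,0.45,-0.05,-0.22,0],[0,0.45,-0.05,-0.22,0]]]'
python3 - <<'E'
from h import *
s=grab_frame("scene");t=grab_frame("top");cv2.imwrite("pics/sL.png",s);cv2.imwrite("pics/tL.png",t)
crop("scene",s,180,160,150,130,5,"sL1");crop("top",t,235,145,120,100,6,"tL1")
E
```

```text
t: 38.93
eef_pos: [0.6762, -0.3676, 0.2945]
ee_rot: [-3.13, 0.01, -1.568]
force: [0.2, -0.1, -0.3]
width: 0.0001
```

View pics/sL1.png

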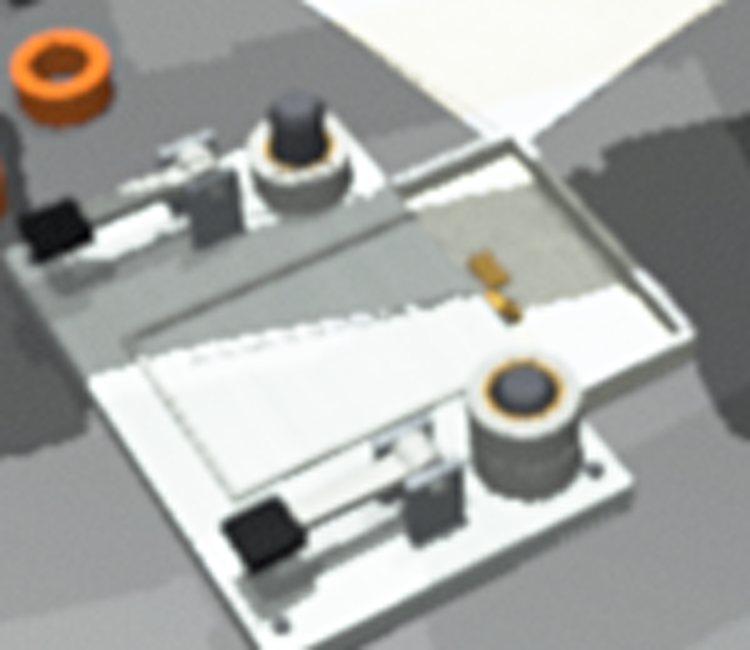

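View pics/tL1.png

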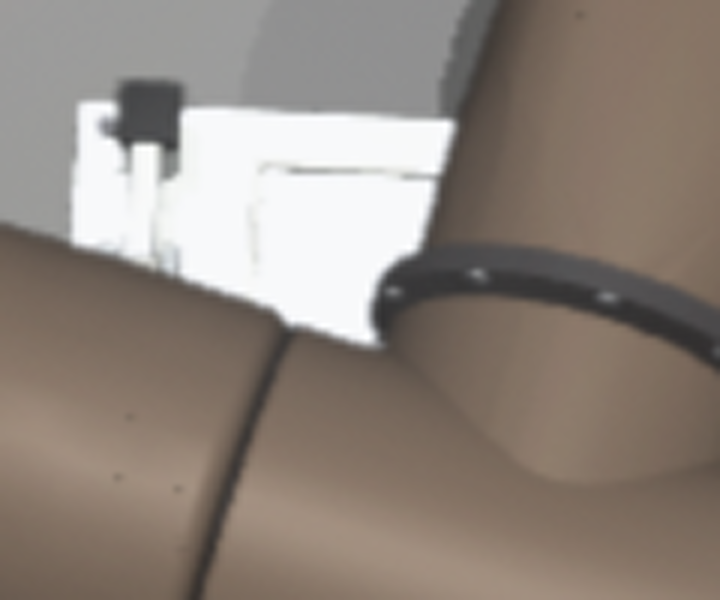

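View pics/sL.png

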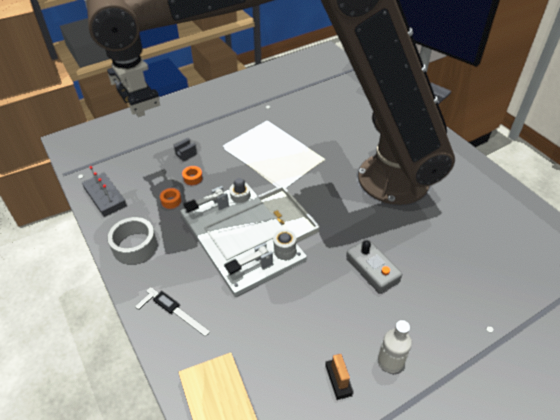

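View pics/tL.png

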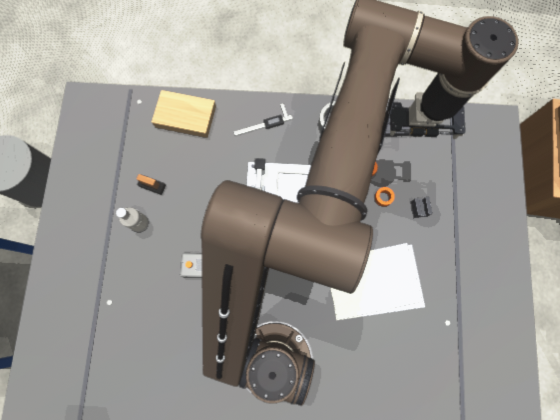

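```bash
python3 - <<'E'
from h import *
px=lambda c,o,k:[(c[0]+.5)/k-.5+o[0],(c[1]+.5)/k-.5+o[1]]
print("padL",tri(px((263,528),(180,160),5),px((151,112),(235,145),6)))
print("padR@.078",cast("scene",px((54,228),(180,160),5),.078))
for p in((.6356,.0868,.078),(.6216,.0868,.126),(.6368,-.1735,.078),(.6228,-.1735,.126)): print(proj("scene",p),"obs L",px((263,528),(180,160),5),"R",px((54,228),(180,160),5))
s=cv2.imread("pics/sL.png");t=cv2.imread("pics/tL.png")
crop("scene",s,310,340,60,60,8,"sM");crop("top",t,120,165,60,40,10,"tM")
for n,img,b in(("top",t,(132,172,168,196)),("scene",s,(325,350,352,388))):
    x0,y0,x1,y1=b;h=cv2.cvtColor(img[y0:y1,x0:x1],cv2.COLOR_BGR2HSV)
    m=((h[...,0]<22)&(h[...,1]>110)&(h[...,2]>165)).astype(np.uint8);r=cv2.minAreaRect(cv2.findNonZero(m))
    c=np.array(r[0])+[x0,y0];print(n,m.sum(),c,r[1],cast(n,c,.077)); 
    if n=="top": ct=c
    else: print(tri(c,ct))
E
```

```text
padL (array([0.63538437, 0.08571993, 0.07447493]), np.float64(0.0011395794494549877))
padR@.078 [ 0.63914835 -0.16899487  0.078     ]
[[232.00660377 264.66709013]] obs L [232.2, 265.2] R [190.4, 205.2]
[[235.39634724 251.22825038]] obs L [232.2, 265.2] R [190.4, 205.2]
[[190.49094016 203.94711215]] obs L [232.2, 265.2] R [190.4, 205.2]
[[192.65227298 190.61823449]] obs L [232.2, 265.2] R [190.4, 205.2]
top 99 [145.44999981 179.14999962] (17.39252471923828, 5.692099571228027) [0.55703387 0.46429353 0.077     ]
scene 223 [340.75912189 366.58759117] (26.399648666381836, 8.54357624053955) [0.5591832  0.46844945 0.077     ]
(array([0.55796497, 0.46644737, 0.07227757]), np.float64(0.001185006715054285))
```

View pics/sM.png

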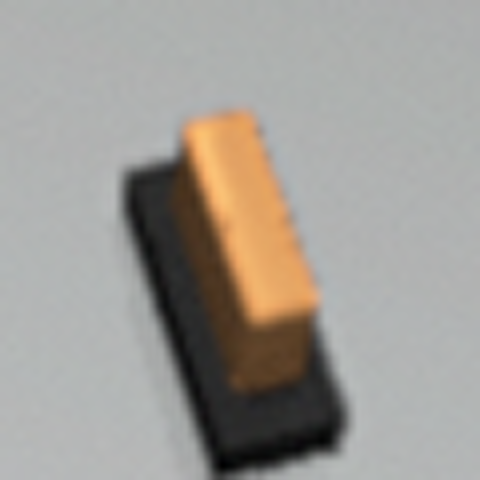

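View pics/tM.png

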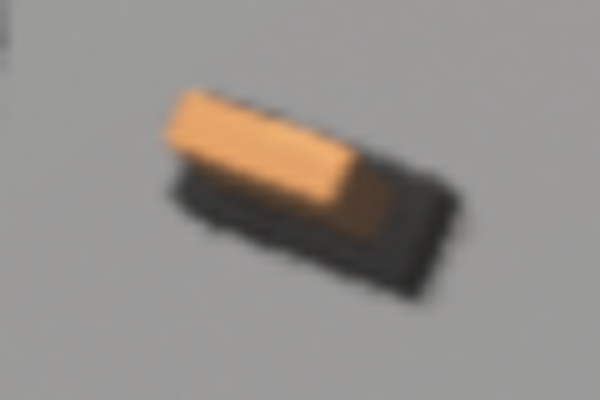

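```bash
python3 - <<'E'
from station import arm
print(arm.job_done()); print(arm.get_state()["t"])
E
```

```text
the job is handed in; nothing more can be done
None
the job is handed in; nothing more can be done
```

I swept both chips into the tray with the scraper block and seated all three steel rings. Two are on the left shaft and one is on the right. I then pressed both locking levers down until they held and handed the job in at about 39 s.

What the last checks showed:
- **Rings:** all three look flat and fully down in the pictures, judged by eye rather than measured.
- **Levers:** both stayed down after release. The left pad measured about 74 mm high against the nominal 78 mm, and the right pad lies within about 1.5 pixels of where a lowered pad should appear.
- **Scraper:** it stands upright at about (0.558, 0.466) m, well over 130 mm from the tray. I had set it down at (0.536, 0.436) m, so it was knocked about 4 cm aside during the run. I left it there because it was still upright and clear.
- **Bystanders:** none look moved in the pictures.

What did not go quite as expected:
- **Leaning chip:** one chip leans against the plate's edge inside the tray instead of lying flat. Its visible centre measured about 12 mm above the tray floor, under the 19 mm limit.
- **Wrong units at first:** I typed my first two moves in millimetres instead of metres. The per-row limit capped them, so the arm went past its target in free space and touched nothing.
- **End of the sweep:** I felt about 8.5 N upward, probably from the chip tipping over the edge, and raised the scraper at once.

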